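Refit the bench extractor's filter

ROBOT

A 6-joint arm with a two-finger parallel gripper is mounted at the origin on the work surface. World frame = base frame: x ahead of the robot, y to its left, z up, the work surface at z = 0. Lengths are in m, angles in rad, forces in N, time in s.
With the tool pointing down it reaches from about 0.25 to 0.85 m from the base axis. Payload 12.5 kg.
Tool frame: the origin (TCP) lies at the very end of the fingers, on their centre line; the grasp point (between the pads) lies 19 mm behind it (env.grasp_offset is the distance from the TCP to the grasp point, in m); x points along the fingers, z is the direction in which the jaws open and shut, and the axes are right-handed (so a half turn about x gives the same grasp; the last joint's range is limited). The gripper opens to 93 mm and grips with 3 to 60 N. Pads are 15 mm wide; open, the fingers measure 128 mm over their backs; the gripper's body (75 mm by 188 mm) begins 65 mm behind the grasp point.
Start: joints at [1.021, 0.351, 1.652, -0, 1.139, -0.085], TCP at [0.247, 0.492, 0.219] pointing down, gripper open.
Joint ranges: [-2.75, 2.75], [-0.79, 2.1], [0.01, 2.65], [-1.57, 4.71], [0.07, 3.14], [-2.87, 2.87]. Speed limits (rad/s): [2.22, 2.22, 2.79, 3.14, 3.14, 3.14].

INTERFACE

Orientations are given as a unit quaternion [x, y, z, w].
In Python, from workcell import env gives the robot as it stands.
- The arm moves only by the shell command python3 -m handwheel 'ROWS'. ROWS is JSON, a list of rows, each an object with "translation": the shift along the world's x, y, z in units of 50 mm (1.0 is 50 mm), a list of three; "delta_rot": the turn, a rotation vector about the world's x, y, z in degrees, a list of three; "hand": the gripper's target within -1 to 1 (fully open at 1, half-way at 0, shut at -1). In form: [{"translation": [dx, dy, dz], "delta_rot": [wx, wy, wz], "hand": hand}, ...]. A call has 1 to 8 rows; each row is the pose to reach, as a shift and turn from the pose measured when the call began; what a row does not reach only later rows make up. A row lasts 1/10 s, in which the tool goes at most 50 mm and 8.59 degrees, less where a joint would pass 70% of its speed; a pose out of reach is approached as far as the arm can. A call with a gripper value outside its range is refused whole. The fingers move at their own pace and stop on an object; the grip force is fixed at half the most. Time passes only in rows, so rows that repeat a pose let the fingers close. It gives the time, the measured TCP pose, the force and the opening at its end, in the units of the state.
- env.sense(): the state, without advancing time (a new reading comes with each control period).
- env.grab_frame(name): name is "side" or "top" or "wrist"; returns the picture (480x640x3 uint8, red, green, blue); there is no depth.
- env.calibration(name): a dict with "K" (3x3 intrinsics, pixels), "xyz" and "orientation" of the camera in the world; the wrist camera has in their place "hand_eye" (4x4, takes a point from camera to tool coordinates, whose origin is the TCP and whose axes are the tool frame's). Camera axes: x right, y down, z forward; pixel columns grow to the right and rows downward; lengths in m; the calibration is good to about 2 mm. A picture is of the moment at which its call begins: read the wrist's pose just before it. calibration takes no time and is no camera call.
- env.job_done(): hands the job in, once; it reports no verdict.
The state is a dict: "time": time; "qpos": joint angles; "dq": joint speeds; "tau": joint torques, N m; "tool_pos": TCP position; "ee_rot": TCP orientation; "ft_force": force on the tool from outside, world axes, zero at the start; "wrist_torque": the same for the moment, N m; "opening": finger opening in m.
Only numpy, scipy, OpenCV 4.12 (cv2) and the standard library are available. Lean on these libraries where they do the work, as an engineer would, in place of code of your own. Each camera call takes 0.05 s, during which the arm holds its last target.

TASK

Put the bench extractor back into service: lay the pleated filter flat and fully down in its tray and let go of it, then slide the loaded tray, nose first, into the extractor's slot until its front plate is home against the housing. Then swing the damper lever on top to half open, 45 degrees, the middle long mark of its scale, and let go. Leave the other things on the bench undisturbed.

Things in the scene. Friction and masses are not known exactly. Their poses are not given: they have to be found in the camera images.
- filter: Pleated panel filter, white pleats in a grey moulded frame, a stiff block 140 (its x) x 58 (its y) x 24 mm high, all edges bevelled 3 mm in over 6 mm of height, about 90 g. Origin: centre of its underside. It lies flat on the bench, the right way up; either end may go first.
- tray: Open-topped aluminium tray, 160 g, flat on the bench. Origin: centre of its box's underside; x points from handle to nose, the way it slides in. Box 152 (x) x 70 mm outside, 146 x 64 inside: the filter has 3 mm to spare all round, its long side along x. Floor 2 mm thick, walls 18 mm high; the long walls are cut down to 5 mm over their middle 62 mm for fingers. The nose turns up, 9 mm past the box.
- tray_plate (a point): Middle of the lower edge of the tray's front plate, on its slot side, in the tray frame at x = -76, y = 0, z = 0 mm; tray's axes. The plate is 3 mm thick (towards -x), 100 mm wide, 40 mm high; it meets the extractor's face when the tray is home.
- tray_handle (a point): Middle of the tray's black bar handle, at x = -117.5, y = 0, z = 20 mm of the tray; tray's axes. The bar runs along y: 84 mm long, 9 mm thick (x), 20 mm high (z 10 to 30 mm). Two legs at its ends, 70 mm apart inside, join it to the front plate; 34 mm of free space between bar and plate.
- extractor: Bench extractor fixed to the bench: grey sheet-metal box 280 (x) x 200 (y) x 150 mm high with an intake grille in the front part of its top and a round duct leaving its back (+x). Origin: centre of its underside. The slot for the tray opens in its -x face.
- slot_mouth (a point): Middle of the slot's lower edge in the extractor's front face, at x = -140, y = 0, z = 95 mm of the extractor; its axes, x into the slot. Slot floor level with this point; slot 76 mm wide (flared to 88 at the mouth), 34 high, 170 deep. The tray goes in nose first. Home: its front plate against the face, tray origin at x = +76, y = 0, z = 0 mm from here, axes parallel.
- damper (a joint): Angle of the damper lever on the extractor's top, rad, growing clockwise from above: 0 = shut, lever across the box (to the extractor's -y); 0.785 = half open; 1.571 = open, lever along the box (to its -x, the slot end). Friction, about 1.5 N at the knob, holds it where it is left. The black scale has long white marks at 0, 45 and 90 degrees, short ones every 15.
- damper_hinge (a point): Lever's vertical pivot, on the extractor's top (150 mm above the bench), at x = +90, y = 0 of the extractor.
- damper_knob (a point): Top centre of the lever's black upright knob, a cylinder 16 mm in diameter and 30 mm tall, 68 mm from the pivot, its top 38 mm above the extractor's top. Under it the flat lever bar, 12 mm wide, is 8 mm high over the top.
- shoe: Bystander: brown leather shoe, 295 mm long, 95 mm wide, 105 mm high. Origin: centre of its underside.
- dye_jar: Bystander: amber jar with a black cap, 56 mm in diameter, 74 mm high. Origin: centre of its underside.
- shoe_brush: Bystander: wooden shoe brush lying bristles down, 165 x 50 x 47 mm. Origin: centre of its underside.
- airbrush_stand: Bystander: airbrush resting on a stand with a round foot 90 mm in diameter, about 165 mm high. Origin: centre of its foot.
Not all that is in view belongs to the job. What is meant by the tray is not green, and is the larger of those in its own colour.

How it is judged:
On the way, in this order (a step that is already met when the one before it is completed fails the run):
1. the filter lies flat and fully down in the tray and has been let go of (x of filter in the frame of tray between -0.006 and 0.006 m and y of filter in the frame of tray between -0.006 and 0.006 m and z of filter in the frame of tray between -0.002 and 0.0055 m and angle between the z axis of filter and the z axis of tray, either way round below 0.06 rad and contact force between the fingers and filter below 0.3 N), for 0.2 s.
2. the tray, with the filter in it, is home in the extractor's slot (x of tray in the frame of slot_mouth above 0.071 m and y of tray in the frame of slot_mouth between -0.007 and 0.007 m and angle between the z axis of tray and the z axis of extractor, either way round below 0.06 rad and z of filter in the frame of tray below 0.0055 m and horizontal distance between filter and tray below 0.008 m), for 0.2 s.
3. the damper lever is at half open (value of joint damper between 0.665 and 0.905 rad), for 0.2 s.
At the end, for the whole second after the job is handed in: The tray rests on the slot floor, home to within 5 mm (7 mm sideways, level within 0.06 rad), with the filter fully down in it (within 3.5 mm of its floor, 8 mm of its centre); the damper lever stands at 0.785 rad within 0.12 rad; tray and filter are at rest (all of step 2 and all of step 3 and z of tray in the frame of slot_mouth between -0.004 and 0.005 m and z of filter in the frame of tray above -0.002 m and linear speed of each of tray, filter below 0.02 m/s); the robot touches nothing.
It fails at once if a bystander (shoe, jar, brush, airbrush stand) is moved by more than 30 mm (distance of any of shoe, dye_jar, shoe_brush, airbrush_stand from where it was at the start of the episode above 0.03 m).
It also fails if it takes over 72 s, if anything falls off the work surface, if the arm or the gripper's body presses on something with over 40 N, if the wrist force passes 120 N, or if a joint passes its speed limit or range.

## Working session

There is one attempt and no reset: what is moved stays moved. The work goes in short steps, Python scripts to look and compute and a shell command to move; the robot and the scene stay as the last step left them, time stands still between calls to the robot, and variables do not carry over. Pictures are saved under pics/ and viewed, and the job is handed in when it is done.

```bash
ls; mkdir -p pics; python3 - <<'E'
from workcell import env
import cv2
for n in ["side","top","wrist"]:
    im=env.grab_frame(n); cv2.imwrite(f"pics/{n}0.png",im[:,:,::-1])
    c=env.calibration(n); print(n,{k:(v.tolist() if hasattr(v,'tolist') else v) for k,v in c.items()})
print(env.sense(), env.grasp_offset)
E
```

```text
pics
side {'K': [[518.3917802401444, 0.0, 322.05917644344225], [0.0, 518.3917802401444, 235.08325898075532], [0.0, 0.0, 1.0]], 'xyz': [-0.36068041954605573, 1.2382819905833375, 0.9229084353482839], 'orientation': [-0.2805188072766004, 0.8153353003174759, -0.4833323827267008, 0.15141781476449526]}
top {'K': [[453.9231067029621, 0.0, 314.76478399713034], [0.0, 453.9231067029621, 241.2736494023753], [0.0, 0.0, 1.0]], 'xyz': [0.30264792051122863, 0.11728134942471068, 1.4229586417489133], 'orientation': [-0.7023925226860875, 0.7090107728466019, -0.04540002425713966, 0.04344313362994683]}
wrist {'K': [[398.97321979665753, 0.0, 320.46731505758106], [0.0, 398.97321979665753, 240.55094817865805], [0.0, 0.0, 1.0]], 'hand_eye': [[-0.00012095333289293824, -0.23884949080023074, 0.9710565926426532, -0.16548961068394902], [0.00011723392658629499, -0.9710565964596363, -0.23884947713660928, 0.06413824250031767], [0.9999999858132481, 8.495113697351633e-05, 0.0001454537954391738, -0.00024843680009478675], [0.0, 0.0, 0.0, 1.0]]}
{'time': 0.15, 'qpos': array([ 1.02141041e+00,  3.51120169e-01,  1.65226776e+00,  1.00334000e-05,
        1.13909501e+00, -8.45880540e-02]), 'dq': array([ 0.00159722, -0.00206276, -0.00429129, -0.00039727, -0.00045609,
       -0.00086009]), 'tau': array([ 2.29830775e-04, -4.97456074e+01, -2.85347986e+01,  6.98973332e-02,
        2.44455272e-02, -6.31673947e-05]), 'tool_pos': array([0.24636509, 0.49144338, 0.21822442]), 'ee_rot': array([-0.37153996,  0.60199769,  0.3712615 ,  0.60143307]), 'ft_force': array([-0.76755355, -1.07342465, -0.23336896]), 'wrist_torque': array([ 0.00983338, -0.01321398, -0.03254926]), 'opening': 0.09280359470888033} 0.0188
```

View pics/top0.png

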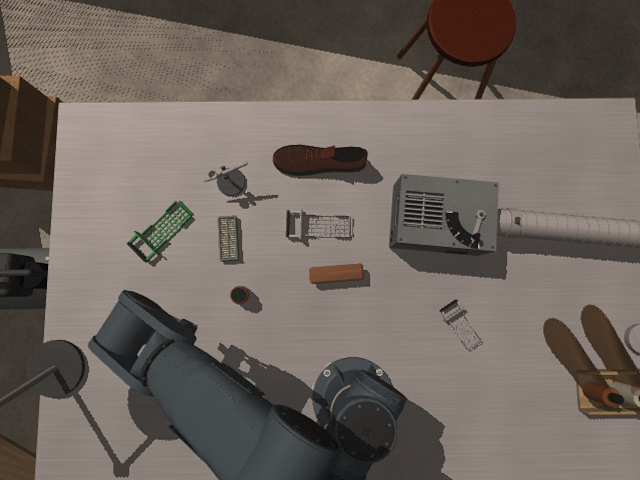

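View pics/side0.png

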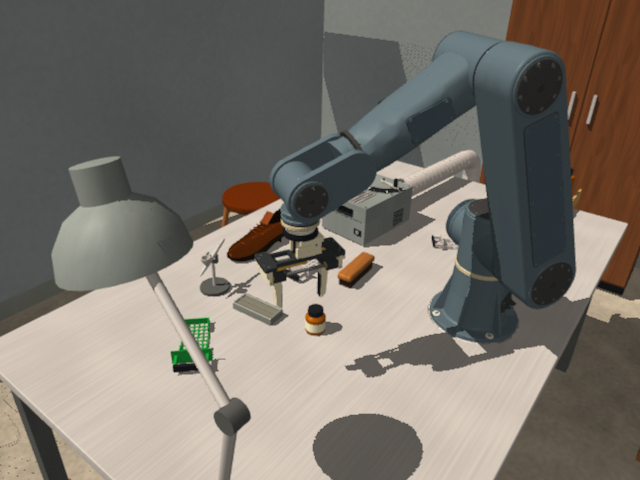

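View pics/wrist0.png

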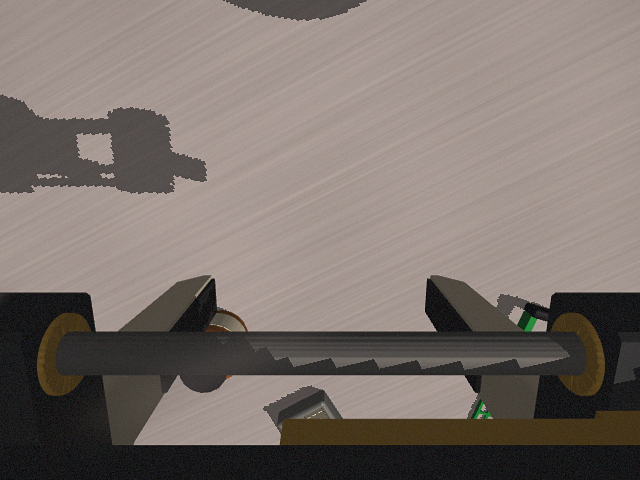

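```bash
python3 - <<'E'
import cv2
im=cv2.imread("pics/top0.png")
cv2.imwrite("pics/cropA.png",cv2.resize(im[170:290,200:370],None,fx=4.7,fy=4.7,interpolation=cv2.INTER_CUBIC))
cv2.imwrite("pics/cropB.png",cv2.resize(im[160:360,380:510],None,fx=3,fy=3,interpolation=cv2.INTER_CUBIC))
E
```

```text
(no output)
```

View pics/cropA.png

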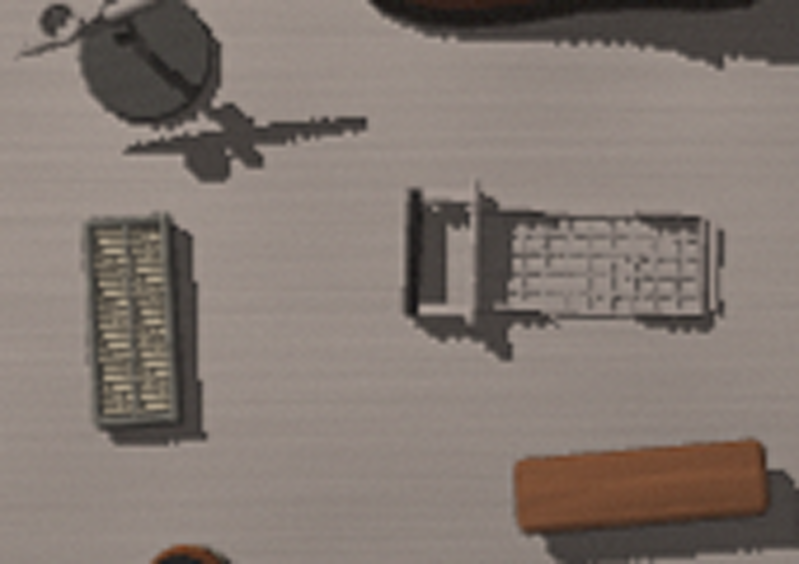

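View pics/cropB.png

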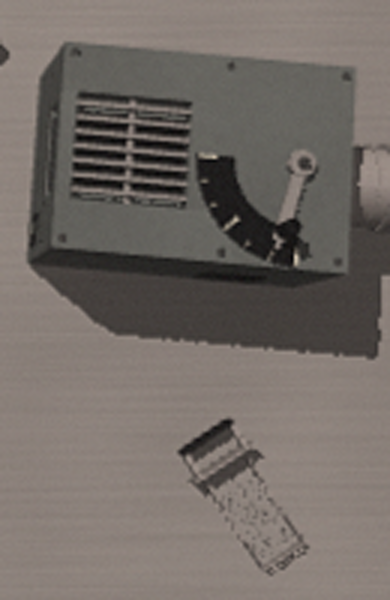

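```bash
cat > h.py <<'E'
import numpy as np, cv2
from scipy.spatial.transform import Rotation as R
from workcell import env
def cam(name,s=None):
    c=env.calibration(name)
    K=np.array(c["K"])
    if name=="wrist":
        T=np.eye(4);s=s or env.sense();T[:3,:3]=R.from_quat(s["ee_rot"]).as_matrix();T[:3,3]=s["tool_pos"]
        T=T@np.array(c["hand_eye"]);return K,T[:3,:3],T[:3,3]
    return K,R.from_quat(c["orientation"]).as_matrix(),np.array(c["xyz"])
def ray(C,uv,z):
    K,Rm,t=C
    uv=np.atleast_2d(np.array(uv,float))
    d=(Rm@np.linalg.inv(K)@np.c_[uv,np.ones(len(uv))].T).T
    return t+d*((z-t[2])/d[:,2])[:,None]
def proj(C,p):
    K,Rm,t=C
    q=(K@(Rm.T@(np.atleast_2d(p)-t).T)).T
    return q[:,:2]/q[:,2:]
E
python3 - <<'E'
from h import *
np.set_printoptions(precision=4,suppress=True)
C=cam("top")
A=lambda l:np.array(l)/4.7+[200,170]
B=lambda l:np.array(l)/3+[380,160]
f=ray(C,A([(92,222),(165,217),(178,418),(104,424)]),0.02);print("filter",f,f.mean(0)); 
print(np.linalg.norm(np.diff(f,axis=0),axis=1))
h=ray(C,A([(413,190),(411,315)]),0.03);print("handle",h, np.linalg.norm(h[0]-h[1]))
n=ray(C,A([(703,216),(703,316)]),0.018);print("nose box end",n)
p=ray(C,A([(478,182),(472,324)]),0.04);print("plate",p,np.linalg.norm(p[0]-p[1]))
e=ray(C,B([(65,43),(355,68),(346,272),(47,250)]),0.15);print("extr",e,e.mean(0),np.linalg.norm(np.diff(e,axis=0),axis=1))
print("pivot",ray(C,B([(303,163)]),0.158),"knob",ray(C,B([(289,229)]),0.188))
E
```

```text
filter [[0.5587 0.4102 0.02  ]
 [0.5616 0.3616 0.02  ]
 [0.427  0.3513 0.02  ]
 [0.4235 0.4    0.02  ]] [0.4927 0.3808 0.02  ]
[0.0487 0.135  0.0488]
handle [[0.5765 0.1955 0.03  ]
 [0.4927 0.197  0.03  ]] 0.08372865005908485
nose box end [[0.5594 0.0024 0.018 ]
 [0.4919 0.0037 0.018 ]]
plate [[0.5795 0.1521 0.04  ]
 [0.4851 0.1566 0.04  ]] 0.09449946001207044
extr [[ 0.6556 -0.1393  0.15  ]
 [ 0.6285 -0.4166  0.15  ]
 [ 0.4321 -0.3963  0.15  ]
 [ 0.4555 -0.1156  0.15  ]] [ 0.543  -0.2669  0.15  ] [0.2786 0.1975 0.2816]
pivot [[ 0.5351 -0.3586  0.158 ]] knob [[ 0.4683 -0.331   0.188 ]]
```

```bash
cat >> h.py <<'E'
def pose():
    s=env.sense();M=R.from_quat(s["ee_rot"]).as_matrix()
    yaw=np.degrees(np.arctan2(M[1,2],M[0,2]))
    return dict(t=round(s["time"],2),p=s["tool_pos"].round(4),appr=M[:,0].round(3),jawyaw=round(yaw,2),q=s["qpos"].round(3),open=round(s["opening"],4),f=s["ft_force"].round(1))
def go(target,yaw=None):
    "needed shift in 50mm units and turn about z; jaw yaw mod 180"
    P=pose();d=(np.array(target)-P["p"])/0.05
    print(P);print("shift",d.round(3),"rot z",None if yaw is None else round((yaw-P["jawyaw"]+90)%180-90,2))
E
python3 - <<'E'
from h import *
go([0.4927,0.3808,0.12],94.35)
E
```

```text
{'t': 0.15, 'p': array([0.2464, 0.4914, 0.2182]), 'appr': array([-0.   , -0.001, -1.   ]), 'jawyaw': np.float64(63.37), 'q': array([ 1.021,  0.351,  1.652,  0.   ,  1.139, -0.085]), 'open': 0.0928, 'f': array([-0.8, -1.1, -0.2])}
shift [ 4.926 -2.212 -1.964] rot z 30.98
```

```bash
python3 -m handwheel '[{"translation":[0.8,-0.35,-0.1],"delta_rot":[0,0,8],"hand":1},{"translation":[1.6,-0.7,-0.3],"delta_rot":[0,0,16],"hand":1},{"translation":[2.45,-1.1,-0.6],"delta_rot":[0,0,24],"hand":1},{"translation":[3.3,-1.5,-0.9],"delta_rot":[0,0,31],"hand":1},{"translation":[4.1,-1.85,-1.2],"delta_rot":[0,0,31],"hand":1},{"translation":[4.93,-2.21,-1.6],"delta_rot":[0,0,31],"hand":1},{"translation":[4.93,-2.21,-1.6],"delta_rot":[0,0,31],"hand":1},{"translation":[4.93,-2.21,-1.6],"delta_rot":[0,0,31],"hand":1}]'
python3 - <<'E'
from h import *
s=env.sense();print(pose())
im=env.grab_frame("wrist");cv2.imwrite("pics/w1.png",im[:,:,::-1])
C=cam("wrist",s)
print(proj(C,[[0.4927,0.3808,0.024]]))
E
```

```text
time: 0.95
tool_pos: [0.493, 0.3803, 0.1374]
ee_rot: [0.518, -0.482, -0.518, -0.48]
ft_force: [0.1, -0.3, -0.2]
opening: 0.0931
{'t': 0.95, 'p': array([0.493 , 0.3803, 0.1374]), 'appr': array([-0.001, -0.002, -1.   ]), 'jawyaw': np.float64(94.27), 'q': array([ 5.820e-01,  5.690e-01,  1.525e+00, -1.000e-03,  1.049e+00,
       -1.063e+00]), 'open': 0.0931, 'f': array([ 0.1, -0.3, -0.2])}
[[322.84596468 234.80377462]]
```

View pics/w1.png

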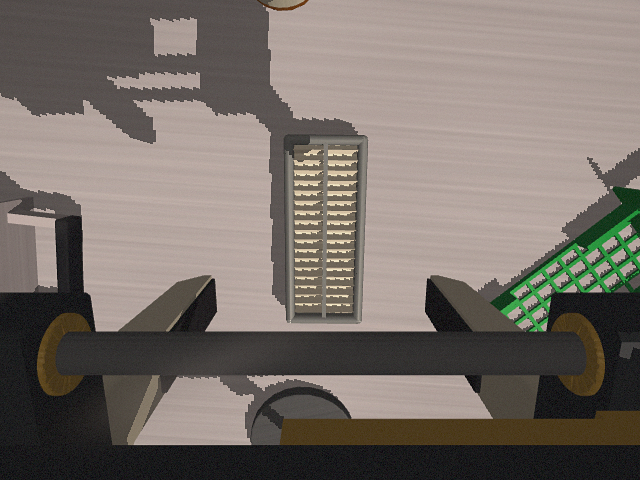

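The filter lies between the fingers in the picture, with its outer corners at about (285,136), (367,136), (361,322) and (288,322). The green tray is at the right edge and the silver tray's handle at the left.

```bash
python3 - <<'E'
from h import *
np.set_printoptions(precision=4,suppress=True)
C=cam("wrist")
f=ray(C,[(285.5,136),(367,136),(361.5,322),(287.5,322)],0.018);print(f,f.mean(0),np.linalg.norm(np.diff(f,axis=0),axis=1))
a=(f[0]+f[1]-f[2]-f[3])/2;yaw=np.degrees(np.arctan2(a[1],a[0]));print(yaw)
go([f.mean(0)[0],f.mean(0)[1],0.007],yaw+90)
E
```

```text
[[0.4257 0.3505 0.018 ]
 [0.4214 0.4068 0.018 ]
 [0.5607 0.417  0.018 ]
 [0.5651 0.3598 0.018 ]] [0.4932 0.3835 0.018 ] [0.0565 0.1396 0.0574]
-176.0013835662902
{'t': 1.0, 'p': array([0.4925, 0.381 , 0.1381]), 'appr': array([-0.001, -0.001, -1.   ]), 'jawyaw': np.float64(94.35), 'q': array([ 0.584,  0.568,  1.525, -0.001,  1.049, -1.062]), 'open': 0.0931, 'f': array([-0.1,  0.7,  0.4])}
shift [ 0.015  0.05  -2.622] rot z -0.35
```

```bash
python3 -m handwheel '[{"translation":[0.01,0.03,-0.9],"delta_rot":[0,0,0],"hand":1},{"translation":[0.01,0.03,-1.8],"delta_rot":[0,0,0],"hand":1},{"translation":[0.01,0.03,-2.4],"delta_rot":[0,0,0],"hand":1},{"translation":[0.01,0.03,-2.6],"delta_rot":[0,0,0],"hand":1},{"translation":[0.01,0.03,-2.6],"delta_rot":[0,0,0],"hand":0.5},{"translation":[0.01,0.03,-2.6],"delta_rot":[0,0,0],"hand":0},{"translation":[0.01,0.03,-2.6],"delta_rot":[0,0,0],"hand":0},{"translation":[0.01,0.03,-2.6],"delta_rot":[0,0,0],"hand":0}]'
python3 -m handwheel '[{"translation":[0,0,0],"delta_rot":[0,0,0],"hand":0},{"translation":[0,0,0],"delta_rot":[0,0,0],"hand":0},{"translation":[0,0,0],"delta_rot":[0,0,0],"hand":0},{"translation":[0,0,0],"delta_rot":[0,0,0],"hand":0}]'
```

```text
time: 1.8
tool_pos: [0.4936, 0.383, 0.0096]
ee_rot: [0.519, -0.48, -0.518, -0.481]
ft_force: [-0.2, 0.2, -0.3]
opening: 0.0656
time: 2.2
tool_pos: [0.4939, 0.3832, 0.0103]
ee_rot: [0.519, -0.48, -0.518, -0.481]
ft_force: [-0.2, -0.4, 5.9]
opening: 0.0577
```

```bash
python3 -m handwheel '[{"translation":[0,0,0.2],"delta_rot":[0,0,0],"hand":-0.3},{"translation":[0,0,0.6],"delta_rot":[0,0,0],"hand":-0.3},{"translation":[0,0,1.2],"delta_rot":[0,0,0],"hand":-0.3},{"translation":[0,0,1.8],"delta_rot":[0,0,0],"hand":-0.3},{"translation":[0,0,2.4],"delta_rot":[0,0,0],"hand":-0.3},{"translation":[0,0,2.8],"delta_rot":[0,0,0],"hand":-0.3},{"translation":[0,0,2.8],"delta_rot":[0,0,0],"hand":-0.3}]'
python3 - <<'E'
from h import *
print(pose())
im=env.grab_frame("wrist");cv2.imwrite("pics/w2.png",im[:,:,::-1])
im=env.grab_frame("top");cv2.imwrite("pics/t2.png",im[:,:,::-1])
E
```

```text
time: 2.9
tool_pos: [0.495, 0.384, 0.1535]
ee_rot: [0.519, -0.478, -0.518, -0.483]
ft_force: [1.1, 0.4, -0.7]
opening: 0.0578
{'t': 2.9, 'p': array([0.495 , 0.384 , 0.1535]), 'appr': array([ 0.006,  0.004, -1.   ]), 'jawyaw': np.float64(94.35), 'q': array([ 5.860e-01,  5.530e-01,  1.509e+00, -1.000e-03,  1.073e+00,
       -1.061e+00]), 'open': 0.0578, 'f': array([ 1.1,  0.4, -0.7])}
```

View pics/w2.png

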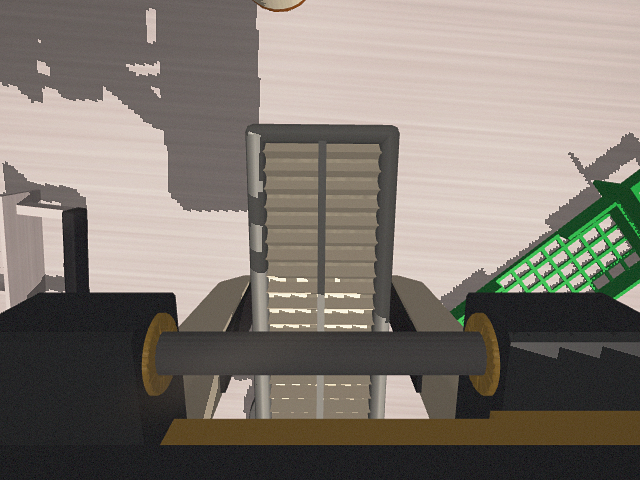

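View pics/t2.png

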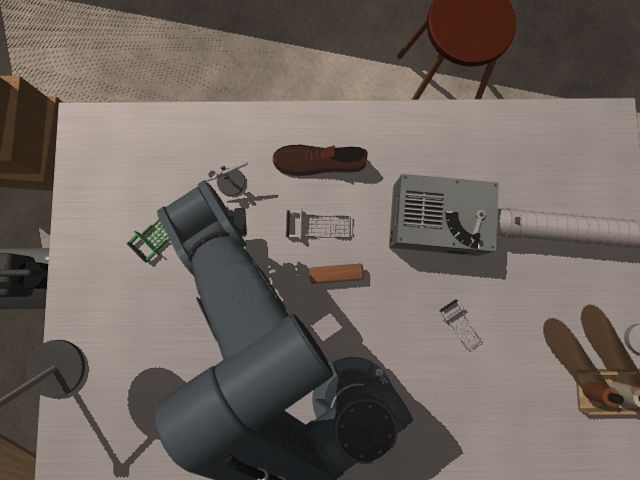

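```bash
python3 - <<'E'
from h import *
s=env.sense();C=cam("wrist",s)
M=R.from_quat(s["ee_rot"]).as_matrix();t=s["tool_pos"]
# filter frame in tool: up=-toolx, long=tool y, across=tool z ; h above tip
for h in (0.008,0.014):
  for ly in (0.07,0.0,-0.01):
    print(h,ly,proj(C,[t+M@np.array([-h,ly,w]) for w in (-.029,.029)]).round(0).tolist())
E
```

```text
0.008 0.07 [[247.0, 127.0], [399.0, 127.0]]
0.008 0.0 [[254.0, 300.0], [391.0, 300.0]]
0.008 -0.01 [[255.0, 322.0], [390.0, 322.0]]
0.014 0.07 [[244.0, 127.0], [402.0, 127.0]]
0.014 0.0 [[252.0, 305.0], [394.0, 305.0]]
0.014 -0.01 [[253.0, 328.0], [393.0, 328.0]]
```

```bash
python3 -m handwheel '[{"translation":[0,-0.2,0.7],"delta_rot":[0,0,-4],"hand":-0.3},{"translation":[0,-0.6,1.4],"delta_rot":[0,0,-10],"hand":-0.3},{"translation":[0,-1.2,2.0],"delta_rot":[0,0,-18],"hand":-0.3},{"translation":[0,-1.9,2.4],"delta_rot":[0,0,-26],"hand":-0.3},{"translation":[0.1,-2.6,2.8],"delta_rot":[0,0,-34],"hand":-0.3},{"translation":[0.2,-3.3,2.9],"delta_rot":[0,0,-42],"hand":-0.3},{"translation":[0.3,-4.0,2.9],"delta_rot":[0,0,-50],"hand":-0.3},{"translation":[0.4,-4.7,2.9],"delta_rot":[0,0,-58],"hand":-0.3}]'
python3 - <<'E'
from h import *
go([0.53,-0.06,0.30],-1.7)
E
```

```text
time: 3.8
tool_pos: [0.5133, 0.1465, 0.2935]
ee_rot: [-0.219, 0.673, 0.218, 0.672]
ft_force: [1.1, 0.7, -0.3]
opening: 0.0577
{'t': 3.8, 'p': array([0.5133, 0.1465, 0.2935]), 'appr': array([-0.001, -0.002, -1.   ]), 'jawyaw': np.float64(36.02), 'q': array([ 1.920e-01,  2.540e-01,  1.595e+00, -1.000e-03,  1.294e+00,
       -4.370e-01]), 'open': 0.0577, 'f': array([ 1.1,  0.7, -0.3])}
shift [ 0.334 -4.13   0.13 ] rot z -37.72
```

```bash
python3 -m handwheel '[{"translation":[0.05,-0.6,0.05],"delta_rot":[0,0,-8],"hand":-0.3},{"translation":[0.1,-1.3,0.1],"delta_rot":[0,0,-16],"hand":-0.3},{"translation":[0.15,-2.0,0.1],"delta_rot":[0,0,-24],"hand":-0.3},{"translation":[0.2,-2.7,0.1],"delta_rot":[0,0,-32],"hand":-0.3},{"translation":[0.25,-3.4,0.1],"delta_rot":[0,0,-37.7],"hand":-0.3},{"translation":[0.3,-4.1,0.1],"delta_rot":[0,0,-37.7],"hand":-0.3},{"translation":[0.3,-4.1,0.1],"delta_rot":[0,0,-37.7],"hand":-0.3},{"translation":[0.3,-4.1,0.1],"delta_rot":[0,0,-37.7],"hand":-0.3}]'
python3 - <<'E'
from h import *
print(pose())
im=env.grab_frame("wrist");cv2.imwrite("pics/w3.png",im[:,:,::-1])
E
```

```text
time: 4.6
tool_pos: [0.5279, -0.0588, 0.297]
ee_rot: [0.011, 0.708, -0.011, 0.706]
ft_force: [0.1, 0.4, -0.6]
opening: 0.0581
{'t': 4.6, 'p': array([ 0.5279, -0.0588,  0.297 ]), 'appr': array([-0.004, -0.   , -1.   ]), 'jawyaw': np.float64(-1.75), 'q': array([-1.980e-01,  2.470e-01,  1.595e+00, -1.000e-03,  1.303e+00,
       -1.670e-01]), 'open': 0.0581, 'f': array([ 0.1,  0.4, -0.6])}
```

View pics/w3.png

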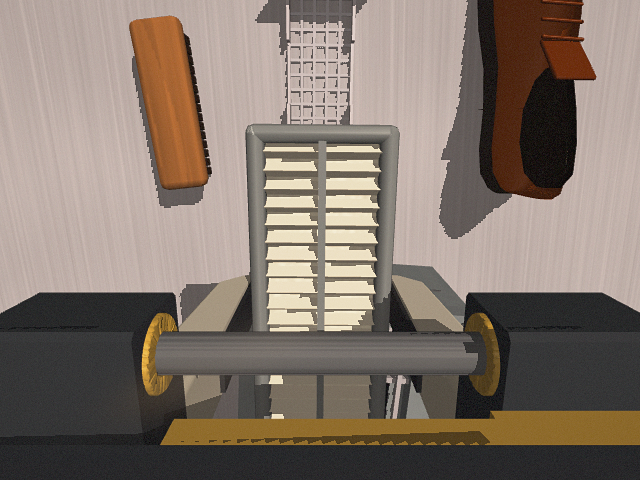

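```bash
python3 -m handwheel '[{"translation":[0,0.8,0],"delta_rot":[0,0,0],"hand":-0.3},{"translation":[0,1.7,0],"delta_rot":[0,0,0],"hand":-0.3},{"translation":[0,2.0,0],"delta_rot":[0,0,0],"hand":-0.3},{"translation":[0,2.0,0],"delta_rot":[0,0,0],"hand":-0.3},{"translation":[0,2.0,0],"delta_rot":[0,0,0],"hand":-0.3}]'
python3 - <<'E'
from h import *
print(pose())
im=env.grab_frame("wrist");cv2.imwrite("pics/w4.png",im[:,:,::-1])
cv2.imwrite("pics/w4c.png",cv2.resize(im[0:140,220:420,::-1],None,fx=4,fy=4,interpolation=cv2.INTER_CUBIC))
E
```

```text
time: 5.15
tool_pos: [0.5278, 0.0421, 0.2971]
ee_rot: [0.01, 0.708, -0.01, 0.706]
ft_force: [-0.2, -0.1, -0.2]
opening: 0.0572
{'t': 5.15, 'p': array([0.5278, 0.0421, 0.2971]), 'appr': array([-0.004, -0.001, -1.   ]), 'jawyaw': np.float64(-1.6), 'q': array([-8.000e-03,  2.440e-01,  1.599e+00, -1.000e-03,  1.303e+00,
        2.000e-02]), 'open': 0.0572, 'f': array([-0.2, -0.1, -0.2])}
```

View pics/w4c.png

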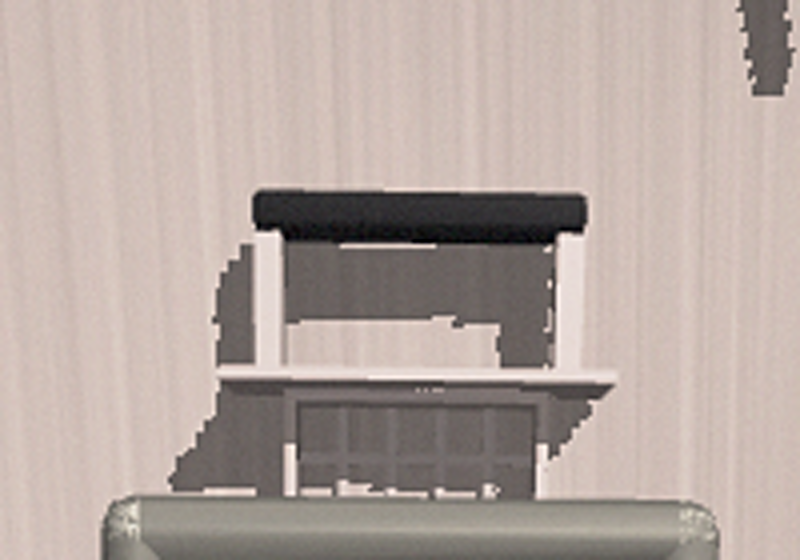

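```bash
python3 - <<'E'
from h import *
np.set_printoptions(precision=4,suppress=True)
C=cam("wrist")
o=np.array([220,0])
def rep(n,l,r,z,off):
    p=ray(C,[np.array(l)/4+o,np.array(r)/4+o],z)
    y=(p[1]-p[0]); print(n,p,np.linalg.norm(y),"tray x dir yaw",np.degrees(np.arctan2(y[1],y[0]))-90); return p.mean(0)
h=rep("handle",(253,191),(587,195),0.03,0)
p=rep("plate",(217,368),(617,373),0.04,0)
w=ray(C,[np.array((285,470))/4+o,np.array((547,470))/4+o],0.018);print("walls",w,w.mean(0))
print(h,p,h-p)
E
```

```text
handle [[0.4958 0.1991 0.03  ]
 [0.5791 0.1957 0.03  ]] 0.08336225382570364 tray x dir yaw -92.32487205915879
plate [[0.4856 0.1566 0.04  ]
 [0.5855 0.1525 0.04  ]] 0.09997082414709958 tray x dir yaw -92.35470336417279
walls [[0.4999 0.133  0.018 ]
 [0.5697 0.131  0.018 ]] [0.5348 0.132  0.018 ]
[0.5375 0.1974 0.03  ] [0.5355 0.1545 0.04  ] [ 0.002   0.0429 -0.01  ]
```

```bash
python3 - <<'E'
from h import *
go([0.5323,0.0748,0.05],-2.34)
E
python3 -m handwheel '[{"translation":[0.05,0.3,0],"delta_rot":[0,0,-0.7],"hand":-0.3},{"translation":[0.09,0.65,-0.5],"delta_rot":[0,0,-0.7],"hand":-0.3},{"translation":[0.09,0.65,-1.3],"delta_rot":[0,0,-0.7],"hand":-0.3},{"translation":[0.09,0.65,-2.2],"delta_rot":[0,0,-0.7],"hand":-0.3},{"translation":[0.09,0.65,-3.1],"delta_rot":[0,0,-0.7],"hand":-0.3},{"translation":[0.09,0.65,-4.0],"delta_rot":[0,0,-0.7],"hand":-0.3},{"translation":[0.09,0.65,-4.8],"delta_rot":[0,0,-0.7],"hand":-0.3},{"translation":[0.09,0.65,-4.8],"delta_rot":[0,0,-0.7],"hand":-0.3}]'
python3 - <<'E'
from h import *
go([0.5323,0.0748,0.014],-2.34)
im=env.grab_frame("wrist");cv2.imwrite("pics/w5.png",im[:,:,::-1])
im=env.grab_frame("side");cv2.imwrite("pics/s5.png",im[:,:,::-1])
E
```

```text
{'t': 5.2, 'p': array([0.5279, 0.0415, 0.2971]), 'appr': array([-0.004, -0.   , -1.   ]), 'jawyaw': np.float64(-1.67), 'q': array([-9.000e-03,  2.440e-01,  1.599e+00, -1.000e-03,  1.303e+00,
        2.000e-02]), 'open': 0.0575, 'f': array([-0.4, -0.5, -0.7])}
shift [ 0.088  0.666 -4.942] rot z -0.67
time: 6.0
tool_pos: [0.5295, 0.0728, 0.0529]
ee_rot: [0.015, 0.711, -0.015, 0.703]
ft_force: [-0.8, -0.2, -0.1]
opening: 0.0574
{'t': 6.0, 'p': array([0.5295, 0.0728, 0.0529]), 'appr': array([-0.012, -0.001, -1.   ]), 'jawyaw': np.float64(-2.44), 'q': array([ 5.000e-02,  5.600e-01,  1.807e+00, -1.000e-03,  7.870e-01,
        9.300e-02]), 'open': 0.0574, 'f': array([-0.8, -0.2, -0.1])}
shift [ 0.056  0.04  -0.778] rot z 0.1
```

View pics/w5.png

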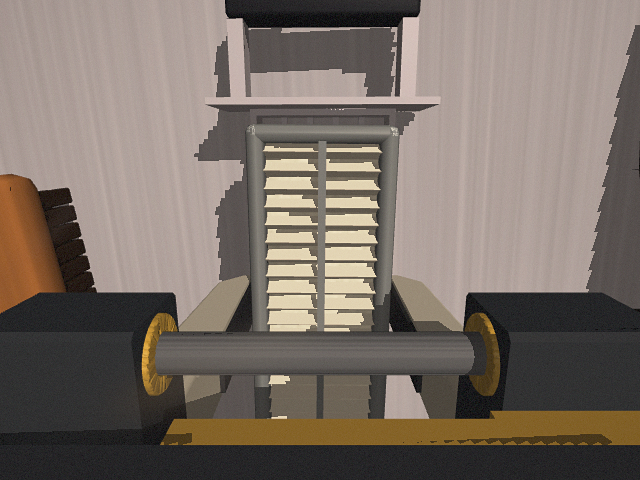

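View pics/s5.png

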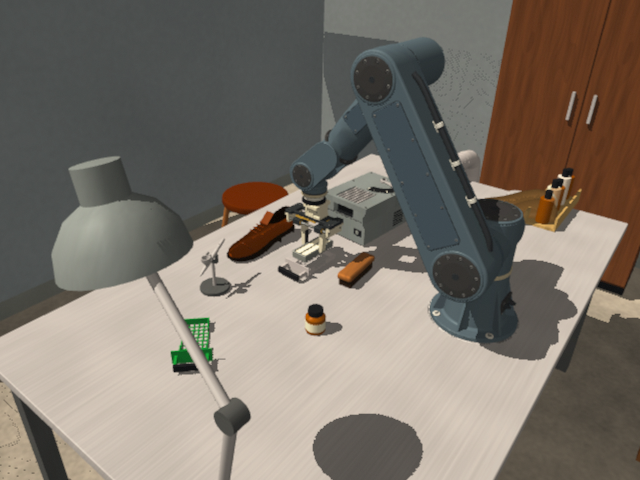

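```bash
python3 -m handwheel '[{"translation":[0.056,0.04,0],"delta_rot":[0,-0.6,0],"hand":-0.3},{"translation":[0.056,0.04,0],"delta_rot":[0,-0.6,0],"hand":-0.3},{"translation":[0.056,0.04,-0.2],"delta_rot":[0,-0.6,0],"hand":-0.3},{"translation":[0.056,0.04,-0.4],"delta_rot":[0,-0.6,0],"hand":-0.3},{"translation":[0.056,0.04,-0.6],"delta_rot":[0,-0.6,0],"hand":-0.3},{"translation":[0.056,0.04,-0.6],"delta_rot":[0,-0.6,0],"hand":-0.3}]'
python3 - <<'E'
from h import *
go([0.5323,0.0748,0.012],-2.34)
E
```

```text
time: 6.7
tool_pos: [0.5345, 0.0753, 0.0262]
ee_rot: [0.015, 0.706, -0.015, 0.708]
ft_force: [0.1, 0.3, -1.0]
opening: 0.0575
{'t': 6.7, 'p': array([0.5345, 0.0753, 0.0262]), 'appr': array([ 0.003, -0.001, -1.   ]), 'jawyaw': np.float64(-2.42), 'q': array([ 5.400e-02,  6.070e-01,  1.812e+00, -1.000e-03,  7.190e-01,
        9.700e-02]), 'open': 0.0575, 'f': array([ 0.1,  0.3, -1. ])}
shift [-0.044 -0.01  -0.284] rot z 0.08
```

```bash
python3 -m handwheel '[{"translation":[-0.035,0,0],"delta_rot":[0,0.15,0],"hand":-0.3},{"translation":[-0.035,0,-0.1],"delta_rot":[0,0.15,0],"hand":-0.3},{"translation":[-0.035,0,-0.2],"delta_rot":[0,0.15,0],"hand":-0.3},{"translation":[-0.035,0,-0.27],"delta_rot":[0,0.15,0],"hand":-0.3},{"translation":[-0.035,0,-0.27],"delta_rot":[0,0.15,0],"hand":-0.3}]'
python3 - <<'E'
from h import *
go([0.5323,0.0748,0.012],-2.34)
im=env.grab_frame("wrist");cv2.imwrite("pics/w6.png",im[:,:,::-1])
E
```

```text
time: 7.2
tool_pos: [0.5327, 0.0753, 0.0124]
ee_rot: [0.015, 0.707, -0.015, 0.707]
ft_force: [0.1, -0.5, 0.3]
opening: 0.0577
{'t': 7.2, 'p': array([0.5327, 0.0753, 0.0124]), 'appr': array([ 0.   , -0.001, -1.   ]), 'jawyaw': np.float64(-2.41), 'q': array([ 5.400e-02,  6.300e-01,  1.817e+00, -1.000e-03,  6.940e-01,
        9.700e-02]), 'open': 0.0577, 'f': array([ 0.1, -0.5,  0.3])}
shift [-0.008 -0.01  -0.008] rot z 0.07
```

View pics/w6.png

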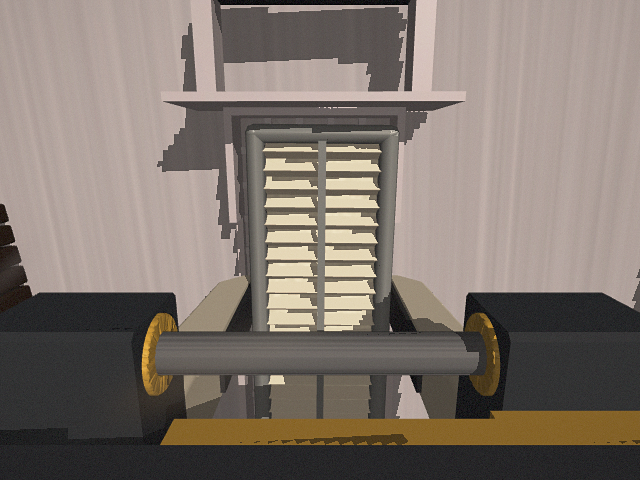

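```bash
python3 - <<'E'
from h import *
np.set_printoptions(precision=4,suppress=True)
im=cv2.imread("pics/w6.png");cv2.imwrite("pics/w6c.png",cv2.resize(im[80:240,150:480],None,fx=2.4,fy=3.2,interpolation=cv2.INTER_CUBIC))
C=cam("wrist")
p=ray(C,[(162,92.5),(465,93)],0.04);print(p,p.mean(0)+0.079*np.array([-.0408,-.999,0]))
E
```

```text
[[0.4857 0.1579 0.04  ]
 [0.5844 0.1536 0.04  ]] [0.5318 0.0769 0.04  ]
```

View pics/w6c.png

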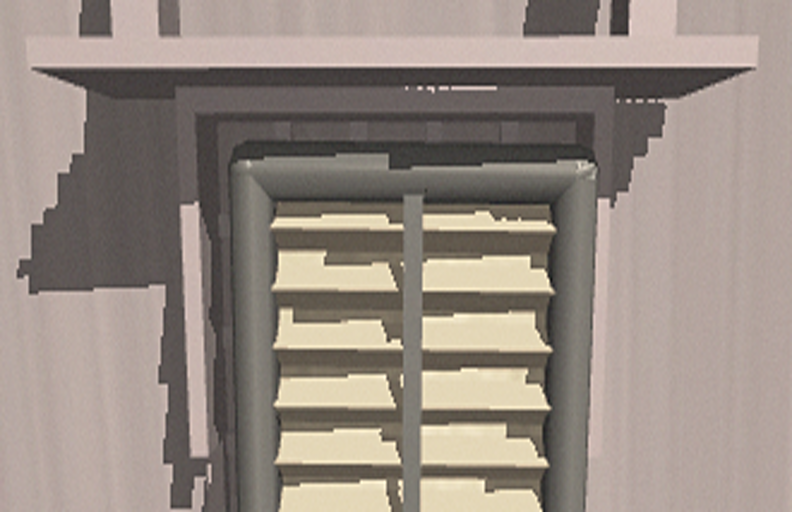

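```bash
python3 - <<'E'
from h import *
np.set_printoptions(precision=4,suppress=True)
C=cam("wrist")
g=lambda u,v:(150+u/2.4,80+v/3.2)
for z in (.018,.020): 
  p=ray(C,[g(232,165),g(597,165)],z);print("filter",p,p.mean(0))
p=ray(C,[g(197,115),g(596,115)],.018);print("inner end",p,p.mean(0))
p=ray(C,[g(178,90),g(614,90)],.018);print("outer",p,p.mean(0))
p=ray(C,[g(180,205),g(610,205)],.018);print("outer long walls",p,p.mean(0))
print(pose())
E
```

```text
filter [[0.5083 0.1452 0.018 ]
 [0.5671 0.1428 0.018 ]] [0.5377 0.144  0.018 ]
filter [[0.5087 0.1452 0.02  ]
 [0.5667 0.1427 0.02  ]] [0.5377 0.144  0.02  ]
inner end [[0.5032 0.1512 0.018 ]
 [0.5669 0.1486 0.018 ]] [0.5351 0.1499 0.018 ]
outer [[0.5005 0.1542 0.018 ]
 [0.5697 0.1513 0.018 ]] [0.5351 0.1527 0.018 ]
outer long walls [[0.4995 0.1409 0.018 ]
 [0.5692 0.138  0.018 ]] [0.5343 0.1394 0.018 ]
{'t': 7.25, 'p': array([0.5327, 0.0753, 0.0125]), 'appr': array([ 0.   , -0.001, -1.   ]), 'jawyaw': np.float64(-2.41), 'q': array([ 0.054,  0.63 ,  1.817, -0.001,  0.694,  0.097]), 'open': 0.0573, 'f': array([-1. ,  0.5, -0.4])}
```

```bash
python3 -m handwheel '[{"translation":[-0.025,0.02,0.02],"delta_rot":[0,0,0],"hand":-0.3},{"translation":[-0.05,0.045,0.02],"delta_rot":[0,0,0],"hand":-0.3},{"translation":[-0.05,0.045,0.02],"delta_rot":[0,0,0],"hand":-0.3},{"translation":[-0.05,0.045,0.02],"delta_rot":[0,0,0],"hand":-0.3}]'
python3 - <<'E'
from h import *
print(pose())
im=env.grab_frame("wrist")[:,:,::-1];cv2.imwrite("pics/w7c.png",cv2.resize(im[80:240,150:480],None,fx=2.4,fy=3.2,interpolation=cv2.INTER_CUBIC))
E
```

```text
time: 7.65
tool_pos: [0.5302, 0.0776, 0.0135]
ee_rot: [0.015, 0.707, -0.015, 0.707]
ft_force: [-0.1, 0.1, -0.2]
opening: 0.0575
{'t': 7.65, 'p': array([0.5302, 0.0776, 0.0135]), 'appr': array([ 0.001, -0.001, -1.   ]), 'jawyaw': np.float64(-2.41), 'q': array([ 5.900e-02,  6.250e-01,  1.823e+00, -1.000e-03,  6.930e-01,
        1.020e-01]), 'open': 0.0575, 'f': array([-0.1,  0.1, -0.2])}
```

View pics/w7c.png

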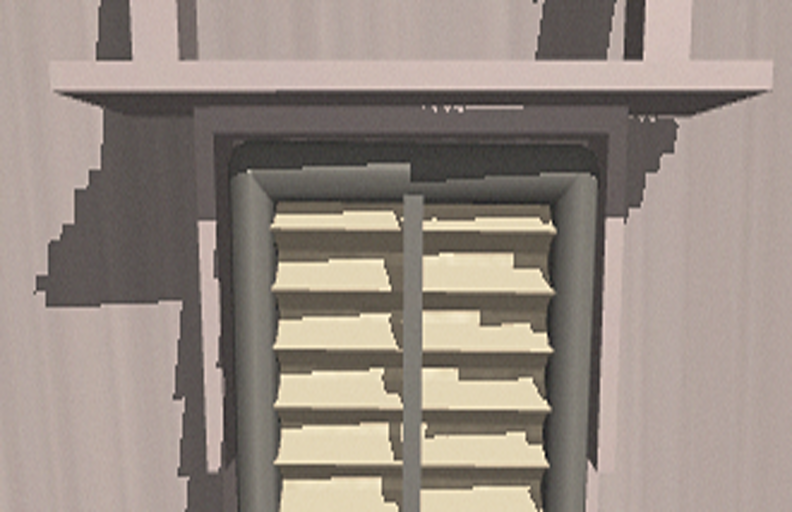

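```bash
python3 -m handwheel '[{"translation":[0.008,-0.035,0],"delta_rot":[0,0,0],"hand":-0.3},{"translation":[0.008,-0.035,0],"delta_rot":[0,0,0],"hand":-0.3},{"translation":[0.008,-0.035,-0.04],"delta_rot":[0,0,0],"hand":-0.3},{"translation":[0.008,-0.035,-0.06],"delta_rot":[0,0,0],"hand":-0.3},{"translation":[0.008,-0.035,-0.06],"delta_rot":[0,0,0],"hand":-0.3}]'
python3 - <<'E'
from h import *
print(pose())
im=env.grab_frame("wrist")[:,:,::-1];cv2.imwrite("pics/w8c.png",cv2.resize(im[80:240,150:480],None,fx=2.4,fy=3.2,interpolation=cv2.INTER_CUBIC))
E
```

```text
time: 8.2
tool_pos: [0.531, 0.0757, 0.0122]
ee_rot: [0.015, 0.707, -0.015, 0.707]
ft_force: [-8.1, -1.7, 26.0]
opening: 0.0578
{'t': 8.2, 'p': array([0.531 , 0.0757, 0.0122]), 'appr': array([ 0.001, -0.001, -1.   ]), 'jawyaw': np.float64(-2.41), 'q': array([ 5.500e-02,  6.280e-01,  1.822e+00, -1.000e-03,  6.900e-01,
        9.800e-02]), 'open': 0.0578, 'f': array([-8.1, -1.7, 26. ])}
```

View pics/w8c.png

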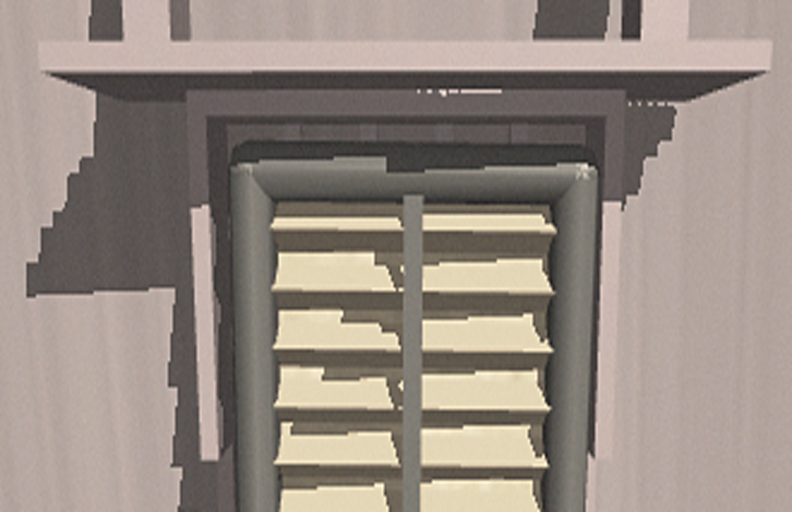

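```bash
python3 -m handwheel '[{"translation":[0,0,0.02],"delta_rot":[0,0,0],"hand":0.6},{"translation":[0,0,0.02],"delta_rot":[0,0,0],"hand":1},{"translation":[0,0,0.02],"delta_rot":[0,0,0],"hand":1},{"translation":[0,0,0.02],"delta_rot":[0,0,0],"hand":1},{"translation":[0,0,0.2],"delta_rot":[0,0,0],"hand":1},{"translation":[0,0,1.0],"delta_rot":[0,0,0],"hand":1},{"translation":[0,0,1.8],"delta_rot":[0,0,0],"hand":1},{"translation":[0,0,2.4],"delta_rot":[0,0,0],"hand":1}]'
python3 - <<'E'
from h import *
print(pose())
im=env.grab_frame("wrist")[:,:,::-1];cv2.imwrite("pics/w9.png",im)
E
```

```text
time: 9.05
tool_pos: [0.5313, 0.0758, 0.1349]
ee_rot: [0.015, 0.706, -0.015, 0.708]
ft_force: [0.3, 0.2, 0.5]
opening: 0.0932
{'t': 9.05, 'p': array([0.5313, 0.0758, 0.1349]), 'appr': array([ 0.003, -0.001, -1.   ]), 'jawyaw': np.float64(-2.41), 'q': array([ 5.500e-02,  4.290e-01,  1.767e+00, -1.000e-03,  9.420e-01,
        9.800e-02]), 'open': 0.0932, 'f': array([0.3, 0.2, 0.5])}
```

View pics/w9.png

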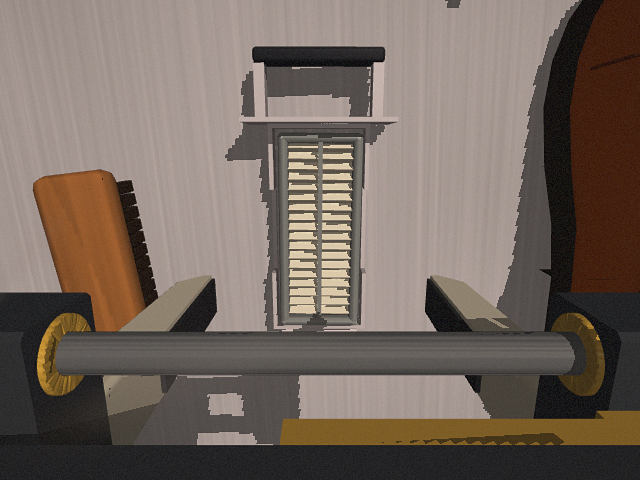

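```bash
python3 - <<'E'
from h import *
np.set_printoptions(precision=4,suppress=True)
im=cv2.imread("pics/w9.png");cv2.imwrite("pics/w9c.png",cv2.resize(im[35:335,230:410],None,fx=4,fy=2,interpolation=cv2.INTER_CUBIC))
E
```

```text
(no output)
```

View pics/w9c.png

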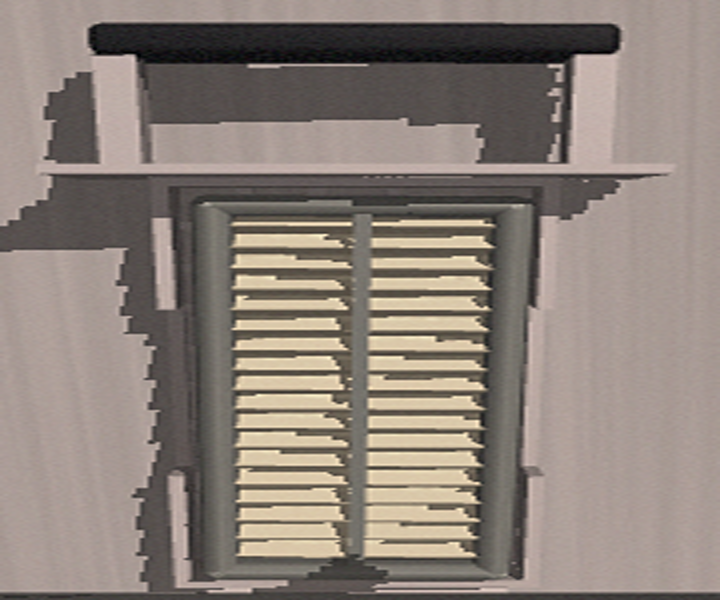

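```bash
python3 - <<'E'
from h import *
np.set_printoptions(precision=4,suppress=True)
C=cam("wrist")
g=lambda u,v:(230+u/4,35+v/2)
p=ray(C,[g(90,23),g(620,23)],.03);print(p,np.linalg.norm(p[1]-p[0]),p.mean(0)-[-0.0002,.0045,0])
y=p[1]-p[0];print(np.degrees(np.arctan2(y[1],y[0])))
q=ray(C,[g(38,164),g(675,164)],.04);print(q,np.linalg.norm(q[1]-q[0]),q.mean(0)+0.0385*np.array([.04,1,0]))
y=q[1]-q[0];print(np.degrees(np.arctan2(y[1],y[0])))
f=ray(C,[g(197,203),g(533,203),g(520,578),g(207,578)],.02);print("filt",f,f.mean(0), "tray o",q.mean(0)-.079*np.array([.04,1,0]))
go([p.mean(0)[0],p.mean(0)[1]-.0045,0.06],87.7)
E
```

```text
[[0.4979 0.2012 0.03  ]
 [0.5817 0.1979 0.03  ]] 0.08386350464500746 [0.54   0.1951 0.03  ]
-2.2718594706789736
[[0.4877 0.1584 0.04  ]
 [0.5887 0.1542 0.04  ]] 0.10103362963376586 [0.5397 0.1948 0.04  ]
-2.3614713468097106
filt [[0.5103 0.1458 0.02  ]
 [0.5682 0.1434 0.02  ]
 [0.5634 0.0029 0.02  ]
 [0.5029 0.0057 0.02  ]] [0.5362 0.0744 0.02  ] tray o [0.535  0.0773 0.04  ]
{'t': 9.1, 'p': array([0.5334, 0.0759, 0.139 ]), 'appr': array([ 0.009, -0.   , -1.   ]), 'jawyaw': np.float64(-2.4), 'q': array([ 0.055,  0.424,  1.763, -0.001,  0.946,  0.098]), 'open': 0.0927, 'f': array([2.5, 0.3, 5.1])}
shift [ 0.129  2.383 -1.58 ] rot z -89.9
```

```bash
python3 -m handwheel '[{"translation":[0,0.3,0],"delta_rot":[0,0,8],"hand":-0.4},{"translation":[0.02,0.6,0],"delta_rot":[0,0,16],"hand":-0.4},{"translation":[0.04,0.9,0],"delta_rot":[0,0,24],"hand":-0.4},{"translation":[0.05,1.2,0],"delta_rot":[0,0,32],"hand":-0.4},{"translation":[0.06,1.5,0],"delta_rot":[0,0,40],"hand":-0.4},{"translation":[0.07,1.8,0],"delta_rot":[0,0,48],"hand":-0.4},{"translation":[0.08,2.1,0],"delta_rot":[0,0,56],"hand":-0.4},{"translation":[0.09,2.38,0],"delta_rot":[0,0,64],"hand":-0.4}]'
python3 - <<'E'
from h import *
go([0.538,0.195,0.08],87.7)
E
```

```text
time: 9.9
tool_pos: [0.5378, 0.1956, 0.1393]
ee_rot: [-0.362, 0.604, 0.365, 0.609]
ft_force: [0.6, 0.2, 1.1]
opening: 0.0335
{'t': 9.9, 'p': array([0.5378, 0.1956, 0.1393]), 'appr': array([ 0.004,  0.008, -1.   ]), 'jawyaw': np.float64(61.93), 'q': array([ 0.264,  0.479,  1.672,  0.008,  0.984, -0.821]), 'open': 0.0335, 'f': array([0.6, 0.2, 1.1])}
shift [ 0.004 -0.012 -1.186] rot z 25.77
```

```bash
python3 -m handwheel '[{"translation":[0,0,-0.3],"delta_rot":[0,0,8],"hand":-0.4},{"translation":[0,0,-0.7],"delta_rot":[0,0,16],"hand":-0.4},{"translation":[0,0,-1.0],"delta_rot":[0,0,24],"hand":-0.4},{"translation":[0,-0.01,-1.18],"delta_rot":[0,0,25.8],"hand":-0.4},{"translation":[0,-0.01,-1.18],"delta_rot":[0,0,25.8],"hand":-0.4},{"translation":[0,-0.01,-1.18],"delta_rot":[0,0,25.8],"hand":-0.4}]'
python3 - <<'E'
from h import *
go([0.538,0.195,0.009],87.7)
im=env.grab_frame("wrist")[:,:,::-1];cv2.imwrite("pics/w10.png",im)
im=env.grab_frame("top")[:,:,::-1];cv2.imwrite("pics/t10.png",im)
E
```

```text
time: 10.5
tool_pos: [0.5379, 0.1951, 0.0807]
ee_rot: [-0.488, 0.508, 0.492, 0.512]
ft_force: [1.2, -0.2, 1.2]
opening: 0.0278
{'t': 10.5, 'p': array([0.5379, 0.1951, 0.0807]), 'appr': array([ 0.001,  0.009, -1.   ]), 'jawyaw': np.float64(87.66), 'q': array([ 0.263,  0.563,  1.706,  0.011,  0.87 , -1.275]), 'open': 0.0278, 'f': array([ 1.2, -0.2,  1.2])}
shift [ 0.002 -0.002 -1.434] rot z 0.04
```

View pics/w10.png

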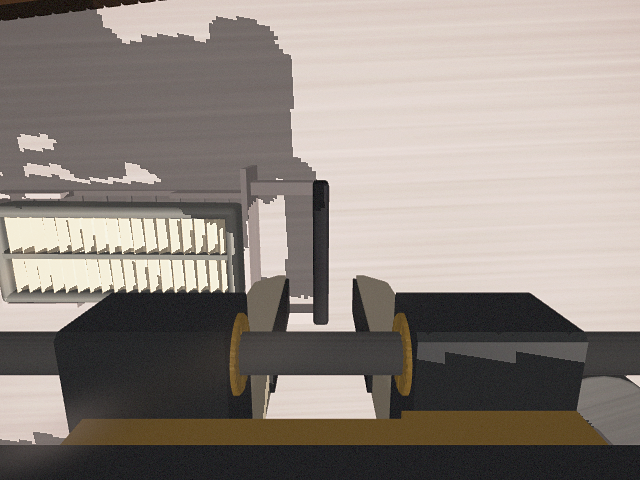

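```bash
python3 - <<'E'
from h import *
C=cam("wrist")
p=ray(C,[(321,181),(321,324)],.03);print(p,p.mean(0),np.linalg.norm(p[1]-p[0]))
print(pose())
E
```

```text
[[0.49405953 0.19693142 0.03      ]
 [0.57771593 0.19358197 0.03      ]] [0.53588773 0.1952567  0.03      ] 0.08372343094669077
{'t': 10.6, 'p': array([0.5381, 0.1952, 0.0811]), 'appr': array([ 0.001,  0.009, -1.   ]), 'jawyaw': np.float64(87.68), 'q': array([ 0.263,  0.562,  1.706,  0.011,  0.87 , -1.275]), 'open': 0.0281, 'f': array([-0.2, -0.1, -0.1])}
```

```bash
python3 -m handwheel '[{"translation":[-0.04,0,-0.5],"delta_rot":[-0.5,0,0],"hand":-0.4},{"translation":[-0.04,0,-1.0],"delta_rot":[-0.5,0,0],"hand":-0.4},{"translation":[-0.04,0,-1.3],"delta_rot":[-0.5,0,0],"hand":-0.4},{"translation":[-0.04,0,-1.4],"delta_rot":[-0.5,0,0],"hand":-0.4},{"translation":[-0.04,0,-1.4],"delta_rot":[-0.5,0,0],"hand":-0.4}]'
python3 - <<'E'
from h import *
go([0.536,0.195,0.009],87.7)
im=env.grab_frame("wrist")[:,:,::-1];cv2.imwrite("pics/w11.png",im)
E
```

```text
time: 11.1
tool_pos: [0.5362, 0.1952, 0.0111]
ee_rot: [-0.49, 0.51, 0.49, 0.51]
ft_force: [0.1, 0.1, -0.5]
opening: 0.0282
{'t': 11.1, 'p': array([0.5362, 0.1952, 0.0111]), 'appr': array([ 0.001,  0.   , -1.   ]), 'jawyaw': np.float64(87.66), 'q': array([ 0.268,  0.673,  1.73 ,  0.   ,  0.737, -1.263]), 'open': 0.0282, 'f': array([ 0.1,  0.1, -0.5])}
shift [-0.004 -0.004 -0.042] rot z 0.04
```

View pics/w11.png

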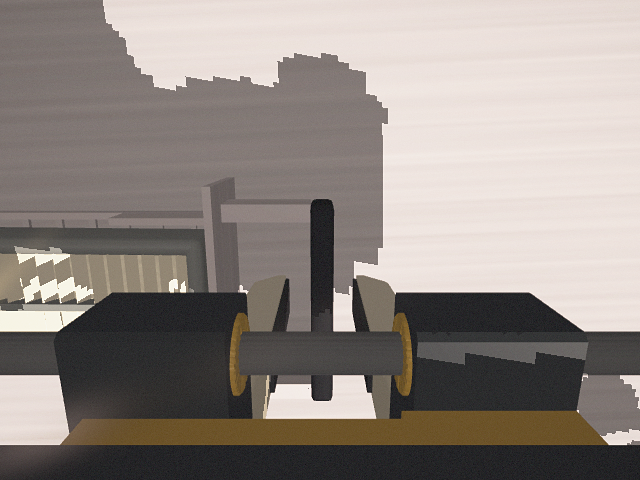

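Bar (columns 311–333) stands centred between the fingers. Close.

```bash
python3 -m handwheel '[{"translation":[0,0,-0.03],"delta_rot":[0,0,0],"hand":-0.8},{"translation":[0,0,-0.03],"delta_rot":[0,0,0],"hand":-1},{"translation":[0,0,-0.03],"delta_rot":[0,0,0],"hand":-1},{"translation":[0,0,-0.03],"delta_rot":[0,0,0],"hand":-1},{"translation":[0,0,-0.03],"delta_rot":[0,0,0],"hand":-1},{"translation":[0,0,-0.03],"delta_rot":[0,0,0],"hand":-1}]'
python3 -m handwheel '[{"translation":[0,0,0.1],"delta_rot":[0,0,0],"hand":-1},{"translation":[0,0,0.2],"delta_rot":[0,0,0],"hand":-1},{"translation":[0,0,0.3],"delta_rot":[0,0,0],"hand":-1},{"translation":[0,0,0.4],"delta_rot":[0,0,0],"hand":-1},{"translation":[0,0,0.5],"delta_rot":[0,0,0],"hand":-1},{"translation":[0,0,0.5],"delta_rot":[0,0,0],"hand":-1}]'
python3 - <<'E'
from h import *
print(pose())
im=env.grab_frame("wrist")[:,:,::-1];cv2.imwrite("pics/w12.png",im)
im=env.grab_frame("side")[:,:,::-1];cv2.imwrite("pics/s12.png",cv2.resize(im[160:310,220:420],None,fx=4,fy=4))
E
```

```text
time: 11.75
tool_pos: [0.5369, 0.1954, 0.0107]
ee_rot: [-0.49, 0.509, 0.489, 0.511]
ft_force: [-1.1, 0.3, 5.9]
opening: 0.0092
time: 12.35
tool_pos: [0.5373, 0.1955, 0.0364]
ee_rot: [-0.49, 0.509, 0.489, 0.511]
ft_force: [0.1, 0.3, -2.5]
opening: 0.0088
{'t': 12.35, 'p': array([0.5373, 0.1955, 0.0364]), 'appr': array([ 0.004,  0.001, -1.   ]), 'jawyaw': np.float64(87.67), 'q': array([ 0.268,  0.631,  1.724,  0.   ,  0.782, -1.263]), 'open': 0.0088, 'f': array([ 0.1,  0.3, -2.5])}
```

View pics/w12.png

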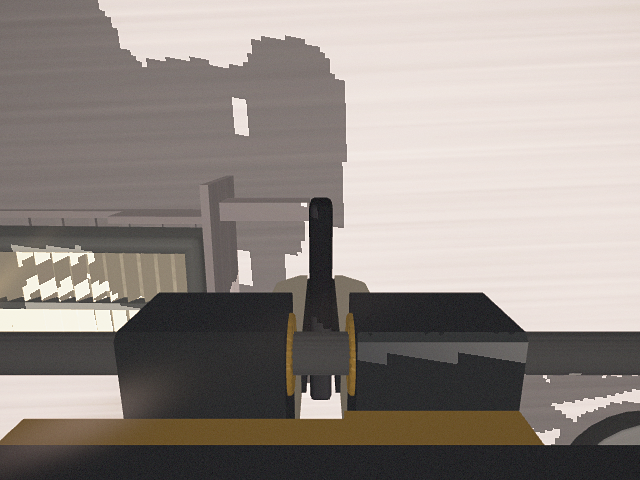

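View pics/s12.png

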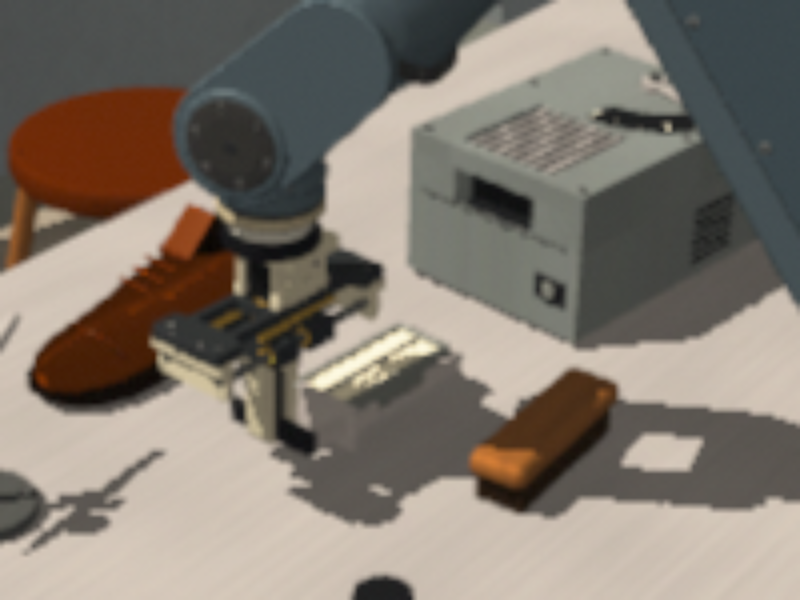

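```bash
python3 -m handwheel '[{"translation":[0,0,0.4],"delta_rot":[0,0,0],"hand":-1},{"translation":[0,0,1.1],"delta_rot":[0,0,0],"hand":-1},{"translation":[0.1,-0.3,1.9],"delta_rot":[0,0,-1],"hand":-1},{"translation":[0.3,-0.8,2.7],"delta_rot":[0,0,-2],"hand":-1},{"translation":[0.5,-1.4,3.5],"delta_rot":[0,0,-2.9],"hand":-1},{"translation":[0.65,-1.9,4.3],"delta_rot":[0,0,-2.9],"hand":-1},{"translation":[0.72,-2.2,4.9],"delta_rot":[0,0,-2.9],"hand":-1},{"translation":[0.74,-2.35,5.2],"delta_rot":[0,0,-2.9],"hand":-1}]'
python3 -m handwheel '[{"translation":[0,0,0],"delta_rot":[0,0,0],"hand":-1},{"translation":[0,0,0],"delta_rot":[0,0,0],"hand":-1},{"translation":[0,0,0],"delta_rot":[0,0,0],"hand":-1}]'
python3 - <<'E'
from h import *
print(pose())
im=env.grab_frame("wrist")[:,:,::-1];cv2.imwrite("pics/w13.png",im)
im=env.grab_frame("side")[:,:,::-1];cv2.imwrite("pics/s13.png",cv2.resize(im[130:280,260:460],None,fx=4,fy=4))
print(proj(cam("side"),[[.5556,-.1276,.095],[.5556,-.1276,.129]]))
E
```

```text
time: 13.25
tool_pos: [0.5747, 0.0765, 0.2985]
ee_rot: [-0.478, 0.521, 0.475, 0.524]
ft_force: [-0.6, 0.4, -2.6]
opening: 0.0086
time: 13.55
tool_pos: [0.5741, 0.077, 0.297]
ee_rot: [-0.477, 0.521, 0.476, 0.524]
ft_force: [0.2, 0.8, -2.8]
opening: 0.0087
{'t': 13.55, 'p': array([0.5741, 0.077 , 0.297 ]), 'appr': array([ 0.004,  0.001, -1.   ]), 'jawyaw': np.float64(84.72), 'q': array([ 5.300e-02,  3.360e-01,  1.476e+00,  1.000e-03,  1.325e+00,
       -1.426e+00]), 'open': 0.0087, 'f': array([ 0.2,  0.8, -2.8])}
[[343.09146999 213.9570576 ]
 [343.51726473 205.31793294]]
```

View pics/w13.png

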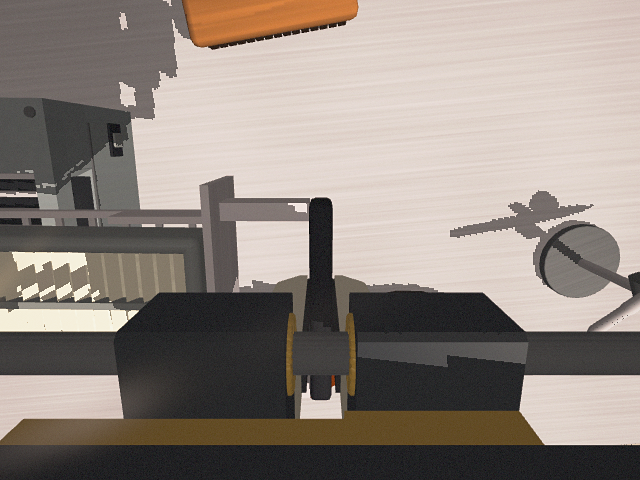

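View pics/s13.png

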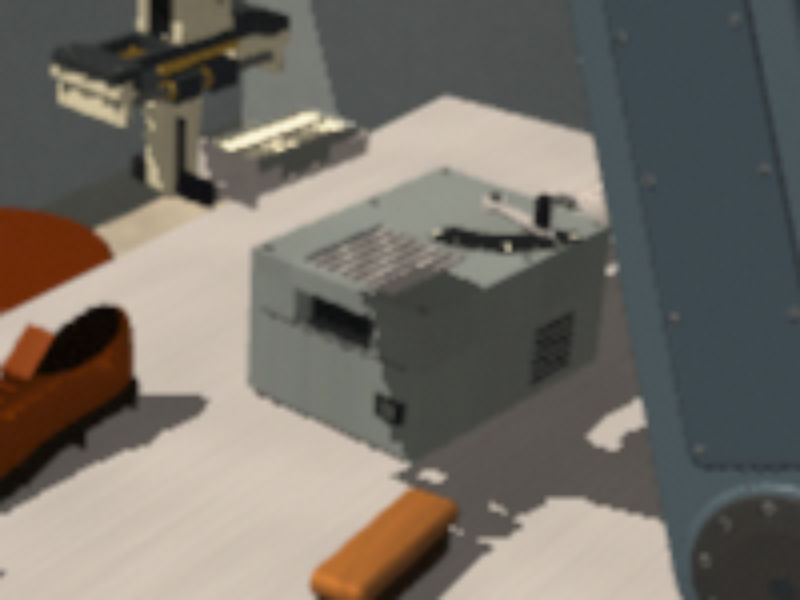

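```bash
python3 - <<'E'
from h import *
im=cv2.imread("pics/w13.png");cv2.imwrite("pics/w13c.png",cv2.resize(im[80:240,0:160],None,fx=4,fy=3.7,interpolation=cv2.INTER_CUBIC))
im=cv2.imread("pics/s13.png");
C=cam("wrist")
print(proj(C,[[.4555,-.1156,.15],[.6556,-.1393,.15],[.4555,-.1156,0],[.6556,-.1393,0]]))
E
```

```text
[[ 46.45106606  91.01098413]
 [ 79.40859758 339.50684796]
 [137.01094545 107.44962004]
 [151.09206845 280.30599291]]
```

View pics/w13c.png

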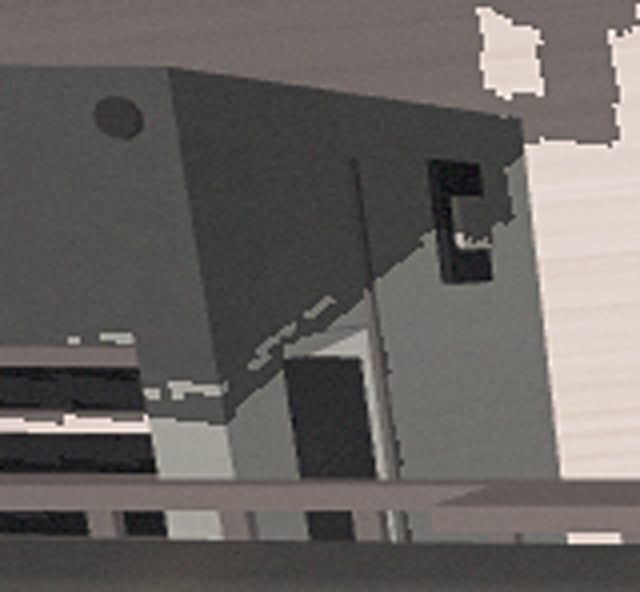

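```bash
python3 - <<'E'
from h import *
np.set_printoptions(precision=4,suppress=True)
C=cam("wrist")
g=lambda u,v:(u/4,80+v/3.7)
for z,a,b in((.15,(169,67),(229,400)),(0,(522,118),(560,480))):
    p=ray(C,[g(*a),g(*b)],z);e=p[1]-p[0];e/=np.linalg.norm(e);print(p,"face yaw",np.degrees(np.arctan2(e[1],e[0]))-90)
    for yaw in (-95.2,):
        d=np.array([np.cos(np.radians(yaw)),np.sin(np.radians(yaw)),0]);y=np.array([-d[1],d[0],0]);print("mouth from corner",p[0]+0.1*y)
E
```

```text
[[ 0.4601 -0.12    0.15  ]
 [ 0.5263 -0.1256  0.15  ]] face yaw -94.87433142523163
mouth from corner [ 0.5597 -0.129   0.15  ]
[[ 0.4594 -0.1237  0.    ]
 [ 0.5682 -0.1352  0.    ]] face yaw -96.05551178407397
mouth from corner [ 0.559  -0.1328  0.    ]
```

```bash
python3 - <<'E'
from h import *
np.set_printoptions(precision=4,suppress=True)
s=env.sense();C=cam("wrist",s)
M=R.from_quat(s["ee_rot"]).as_matrix();t=s["tool_pos"]
p=ray(C,[(320,198.5),(321,400)],t[2]+.0193);print((p-t)@M, np.linalg.norm(p[1]-p[0]))
p=ray(C,[(203,187),(229,178)],t[2]+.0293);print((p-t)@M)
mouth=np.array([.559,-.130]);yaw=np.radians(-95.2);d=np.array([np.cos(yaw),np.sin(yaw)])
for back in (.165,.10,0.0): print(back,(mouth+d*(-.0415-back)).round(4))
E
```

```text
[[-0.0195  0.0443 -0.0009]
 [-0.0191 -0.0405 -0.0005]] 0.08478129700467214
[[-0.0296  0.0496 -0.0406]
 [-0.0296  0.0526 -0.0316]]
0.165 [0.5777 0.0757]
0.1 [0.5718 0.0109]
0.0 [ 0.5628 -0.0887]
```

```bash
python3 -m handwheel '[{"translation":[0.06,0.15,-0.2],"delta_rot":[0,0,0.1],"hand":-1},{"translation":[0.12,0.26,-0.7],"delta_rot":[0,0.2,0.1],"hand":-1},{"translation":[0.12,0.26,-1.4],"delta_rot":[0,0.2,0.1],"hand":-1},{"translation":[0.12,0.26,-2.1],"delta_rot":[0,0.2,0.1],"hand":-1},{"translation":[0.12,0.26,-2.8],"delta_rot":[0,0.2,0.1],"hand":-1},{"translation":[0.12,0.26,-3.4],"delta_rot":[0,0.2,0.1],"hand":-1},{"translation":[0.12,0.26,-3.74],"delta_rot":[0,0.2,0.1],"hand":-1},{"translation":[0.12,0.26,-3.74],"delta_rot":[0,0.2,0.1],"hand":-1}]'
python3 -m handwheel '[{"translation":[0,0,0],"delta_rot":[0,0,0],"hand":-1},{"translation":[0,0,0],"delta_rot":[0,0,0],"hand":-1}]'
python3 - <<'E'
from h import *
go([.5806,.0906,.110],84.8)
im=env.grab_frame("wrist")[:,:,::-1];cv2.imwrite("pics/w14.png",im)
im=env.grab_frame("side")[:,:,::-1];cv2.imwrite("pics/s14.png",cv2.resize(im[150:270,270:430],None,fx=5,fy=5,interpolation=cv2.INTER_CUBIC))
im=env.grab_frame("top")[:,:,::-1];cv2.imwrite("pics/t14.png",cv2.resize(im[150:270,300:500],None,fx=4,fy=4,interpolation=cv2.INTER_CUBIC))
E
```

```text
time: 14.45
tool_pos: [0.5783, 0.0906, 0.1067]
ee_rot: [-0.476, 0.523, 0.478, 0.521]
ft_force: [0.0, -0.4, -2.8]
opening: 0.0085
time: 14.65
tool_pos: [0.5785, 0.0909, 0.1072]
ee_rot: [-0.476, 0.523, 0.478, 0.521]
ft_force: [-1.5, -0.0, -2.8]
opening: 0.0086
{'t': 14.65, 'p': array([0.5785, 0.0909, 0.1072]), 'appr': array([-0.004,  0.001, -1.   ]), 'jawyaw': np.float64(84.87), 'q': array([ 7.600e-02,  5.490e-01,  1.649e+00,  1.000e-03,  9.490e-01,
       -1.406e+00]), 'open': 0.0086, 'f': array([-1.5, -0. , -2.8])}
shift [ 0.042 -0.006  0.056] rot z -0.07
```

View pics/w14.png

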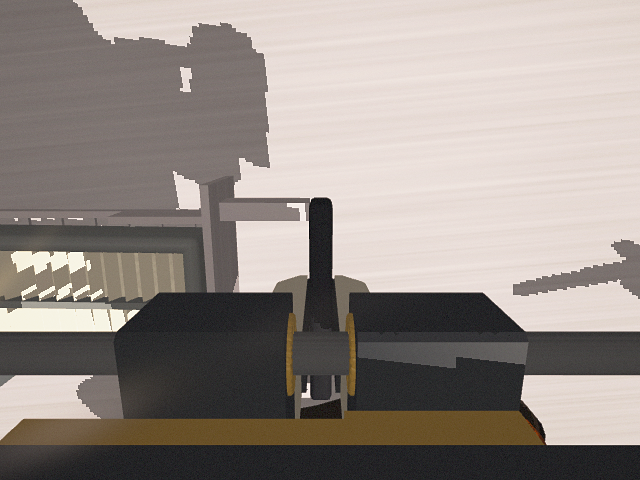

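View pics/s14.png

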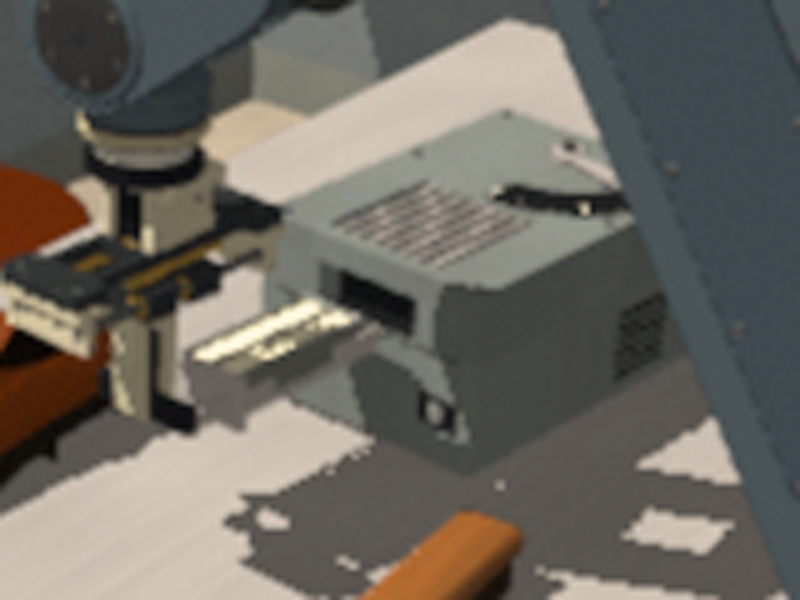

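View pics/t14.png

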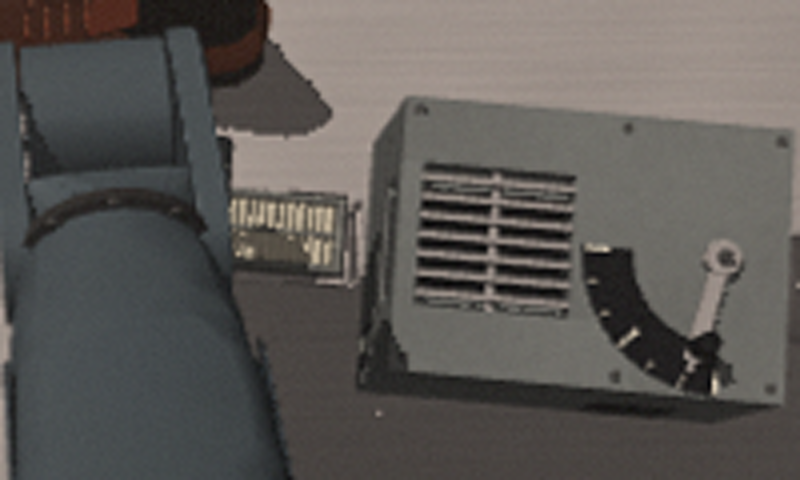

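```bash
python3 - <<'E'
from h import *
np.set_printoptions(precision=4,suppress=True)
C=cam("top");g=lambda u,v:(300+u/4,150+v/4)
p=ray(C,[g(346,193),g(342,277)],.114);q=ray(C,[g(360,203),g(354,287)],.108)
e=ray(C,[g(406,97),g(385,371)],.15)   # front top corners
e2=ray(C,[g(793,130),g(783,405)],.15)
d=(e2.mean(0)-e.mean(0));d/=np.linalg.norm(d);y=np.array([-d[1],d[0],0])
print("extr",e,e.mean(0),np.linalg.norm(e[1]-e[0]),np.degrees(np.arctan2(d[1],d[0])))
for n,a in(("box end",p),("nose",q)):
    r=a-e.mean(0);print(n,a,np.linalg.norm(a[0]-a[1]),"along",r@d,"across",r@y, "mean",(r@y).mean())
E
```

```text
extr [[ 0.6559 -0.1388  0.15  ]
 [ 0.4572 -0.1173  0.15  ]] [ 0.5565 -0.128   0.15  ] 0.1998527985888682 -95.4905324458855
box end [[ 0.5937 -0.0995  0.114 ]
 [ 0.5311 -0.0947  0.114 ]] 0.06281691793101002 along [-0.032  -0.0308] across [ 0.0343 -0.0285] mean 0.0028937037425977984
nose [[ 0.5874 -0.1106  0.108 ]
 [ 0.5246 -0.1043  0.108 ]] 0.06313804194265385 along [-0.0204 -0.0206] across [ 0.0291 -0.034 ] mean -0.0024726475052084702
```

```bash
python3 -m handwheel '[{"translation":[0.01,0,0.04],"delta_rot":[0,-0.2,-0.1],"hand":-1},{"translation":[-0.005,-0.2,0.04],"delta_rot":[0,-0.2,-0.2],"hand":-1},{"translation":[-0.025,-0.4,0.04],"delta_rot":[0,-0.2,-0.2],"hand":-1},{"translation":[-0.045,-0.6,0.04],"delta_rot":[0,-0.2,-0.2],"hand":-1},{"translation":[-0.065,-0.8,0.04],"delta_rot":[0,-0.2,-0.2],"hand":-1},{"translation":[-0.065,-0.8,0.04],"delta_rot":[0,-0.2,-0.2],"hand":-1}]'
python3 - <<'E'
from h import *
print(pose())
im=env.grab_frame("wrist")[:,:,::-1];cv2.imwrite("pics/w15.png",im)
im=env.grab_frame("side")[:,:,::-1];cv2.imwrite("pics/s15.png",cv2.resize(im[150:270,270:430],None,fx=5,fy=5,interpolation=cv2.INTER_CUBIC))
im=env.grab_frame("top")[:,:,::-1];cv2.imwrite("pics/t15.png",cv2.resize(im[170:250,330:430],None,fx=8,fy=7,interpolation=cv2.INTER_CUBIC))
E
```

```text
time: 15.4
tool_pos: [0.5754, 0.0492, 0.1096]
ee_rot: [-0.476, 0.523, 0.476, 0.523]
ft_force: [0.4, 1.1, -1.7]
opening: 0.0087
{'t': 15.4, 'p': array([0.5754, 0.0492, 0.1096]), 'appr': array([-0.,  0., -1.]), 'jawyaw': np.float64(84.57), 'q': array([ 0.004,  0.531,  1.673,  0.   ,  0.938, -1.472]), 'open': 0.0087, 'f': array([ 0.4,  1.1, -1.7])}
```

View pics/s15.png

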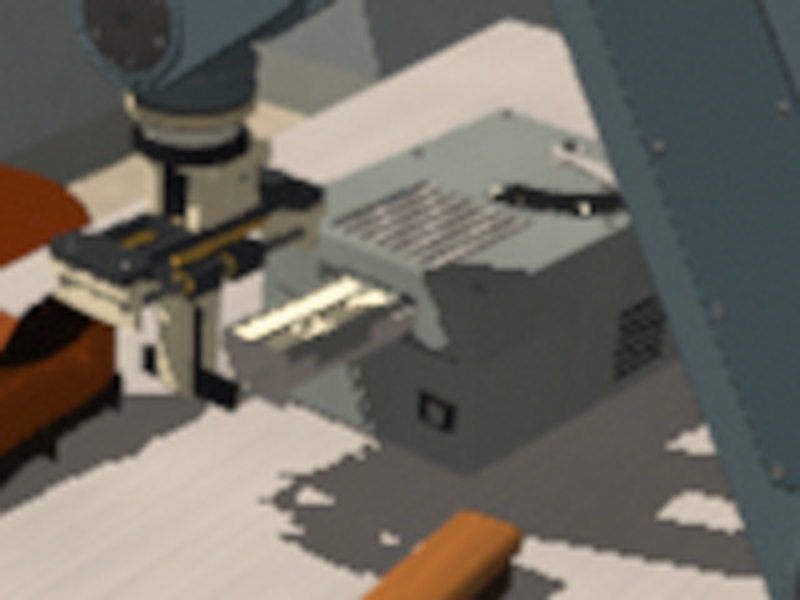

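View pics/w15.png

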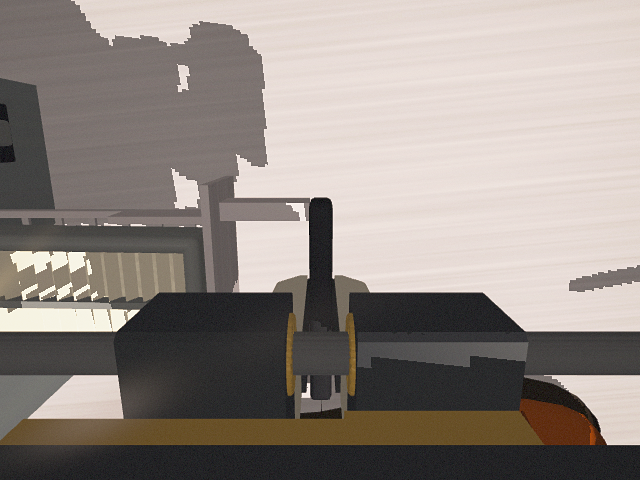

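View pics/t15.png

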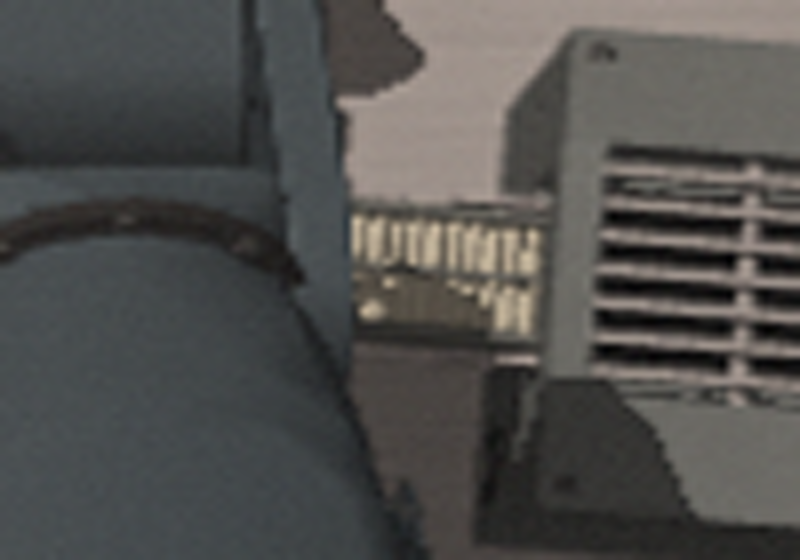

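```bash
python3 -m handwheel '[{"translation":[-0.02,-0.2,0],"delta_rot":[0,0,0.1],"hand":-1},{"translation":[-0.037,-0.4,0],"delta_rot":[0,0,0.2],"hand":-1},{"translation":[-0.055,-0.6,0],"delta_rot":[0,0,0.2],"hand":-1},{"translation":[-0.074,-0.8,0],"delta_rot":[0,0,0.2],"hand":-1}]'
python3 -m handwheel '[{"translation":[-0.02,-0.2,0],"delta_rot":[0,0,0],"hand":-1},{"translation":[-0.037,-0.4,0],"delta_rot":[0,0,0],"hand":-1},{"translation":[-0.055,-0.6,0],"delta_rot":[0,0,0],"hand":-1},{"translation":[-0.055,-0.6,0],"delta_rot":[0,0,0],"hand":-1}]'
python3 - <<'E'
from h import *
print(pose())
im=env.grab_frame("side")[:,:,::-1];cv2.imwrite("pics/s16.png",cv2.resize(im[150:270,270:430],None,fx=5,fy=5,interpolation=cv2.INTER_CUBIC))
E
```

```text
time: 15.95
tool_pos: [0.5717, 0.0097, 0.1096]
ee_rot: [-0.477, 0.522, 0.477, 0.522]
ft_force: [-0.3, -0.1, -2.6]
opening: 0.0086
time: 16.35
tool_pos: [0.5689, -0.0216, 0.1096]
ee_rot: [-0.477, 0.522, 0.477, 0.522]
ft_force: [-0.0, 0.6, -2.6]
opening: 0.0091
{'t': 16.35, 'p': array([ 0.5689, -0.0216,  0.1096]), 'appr': array([ 0.,  0., -1.]), 'jawyaw': np.float64(84.76), 'q': array([-1.200e-01,  5.180e-01,  1.695e+00,  1.000e-03,  9.280e-01,
       -1.600e+00]), 'open': 0.0091, 'f': array([-0. ,  0.6, -2.6])}
```

View pics/s16.png

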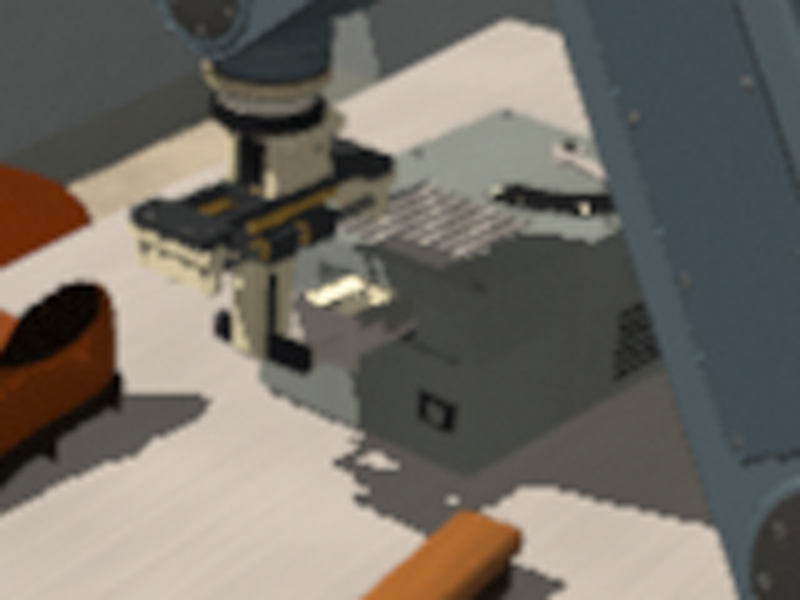

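```bash
python3 -m handwheel '[{"translation":[-0.02,-0.2,0],"delta_rot":[0,0,0],"hand":-1},{"translation":[-0.037,-0.4,0],"delta_rot":[0,0,0],"hand":-1},{"translation":[-0.055,-0.6,0],"delta_rot":[0,0,0],"hand":-1},{"translation":[-0.074,-0.8,0],"delta_rot":[0,0,0],"hand":-1},{"translation":[-0.092,-1.0,-0.02],"delta_rot":[0,0,0],"hand":-1},{"translation":[-0.101,-1.1,-0.03],"delta_rot":[0,0,0],"hand":-1},{"translation":[-0.101,-1.1,-0.03],"delta_rot":[0,0,0],"hand":-1}]'
python3 -m handwheel '[{"translation":[-0.01,-0.1,-0.01],"delta_rot":[0,0,0],"hand":-1},{"translation":[-0.015,-0.16,-0.02],"delta_rot":[0,0,0],"hand":-1},{"translation":[-0.015,-0.16,-0.02],"delta_rot":[0,0,0],"hand":-1}]'
python3 - <<'E'
from h import *
print(pose())
im=env.grab_frame("side")[:,:,::-1];cv2.imwrite("pics/s17.png",cv2.resize(im[150:270,270:430],None,fx=5,fy=5,interpolation=cv2.INTER_CUBIC))
im=env.grab_frame("wrist")[:,:,::-1];cv2.imwrite("pics/w17.png",im)
E
```

```text
time: 17.1
tool_pos: [0.5638, -0.0767, 0.108]
ee_rot: [-0.476, 0.522, 0.477, 0.523]
ft_force: [-0.2, 0.3, -3.0]
opening: 0.0088
time: 17.4
tool_pos: [0.563, -0.0849, 0.1069]
ee_rot: [-0.476, 0.522, 0.477, 0.523]
ft_force: [0.3, -0.1, -2.4]
opening: 0.0087
{'t': 17.4, 'p': array([ 0.563 , -0.0849,  0.1069]), 'appr': array([-0.   ,  0.001, -1.   ]), 'jawyaw': np.float64(84.72), 'q': array([-2.320e-01,  5.220e-01,  1.696e+00,  1.000e-03,  9.230e-01,
       -1.711e+00]), 'open': 0.0087, 'f': array([ 0.3, -0.1, -2.4])}
```

View pics/s17.png

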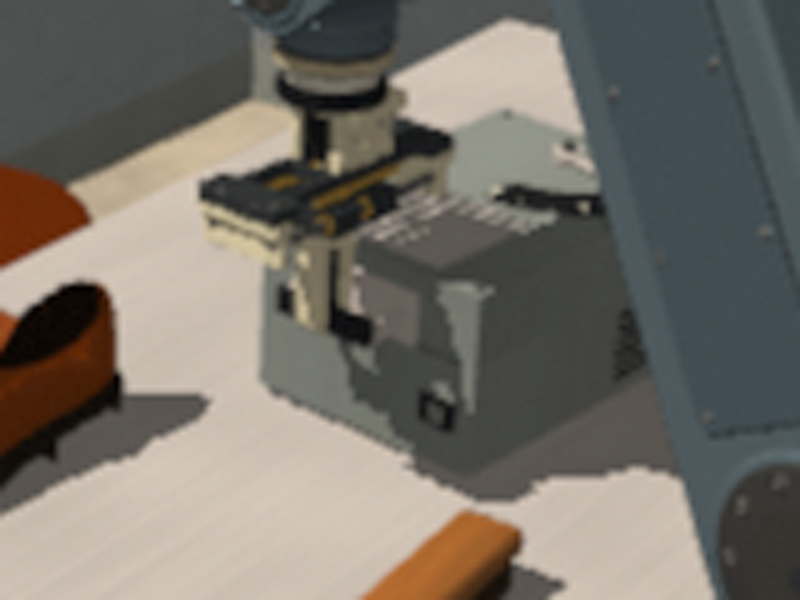

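View pics/w17.png

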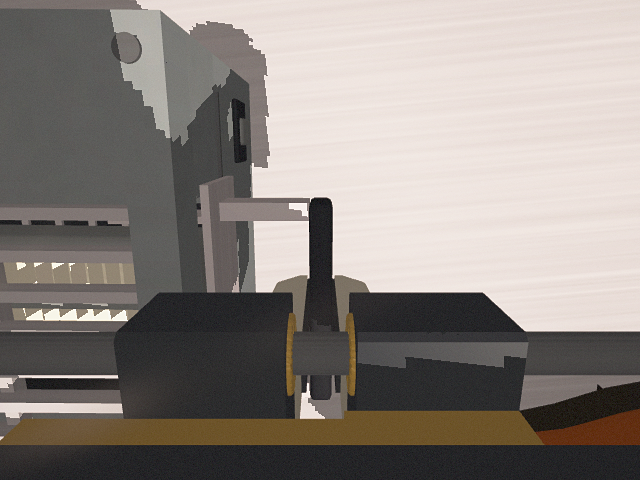

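```bash
python3 -m handwheel '[{"translation":[-0.006,-0.06,0],"delta_rot":[0,0,0],"hand":-1},{"translation":[-0.009,-0.1,0],"delta_rot":[0,0,0],"hand":-1},{"translation":[-0.009,-0.1,0],"delta_rot":[0,0,0],"hand":-1}]'
python3 -m handwheel '[{"translation":[-0.006,-0.06,0],"delta_rot":[0,0,0],"hand":-1},{"translation":[-0.009,-0.1,0],"delta_rot":[0,0,0],"hand":-1},{"translation":[-0.009,-0.1,0],"delta_rot":[0,0,0],"hand":-1}]'
```

```text
time: 17.8
tool_pos: [0.5629, -0.0887, 0.107]
ee_rot: [-0.476, 0.522, 0.477, 0.523]
ft_force: [1.6, 6.9, -2.1]
opening: 0.0089
time: 18.1
tool_pos: [0.5629, -0.0889, 0.107]
ee_rot: [-0.474, 0.52, 0.478, 0.526]
ft_force: [5.8, 33.8, -0.7]
opening: 0.0085
```

```bash
python3 -m handwheel '[{"translation":[0,-0.02,0],"delta_rot":[0,0,0],"hand":-1},{"translation":[0,-0.02,-0.02],"delta_rot":[0,0,0],"hand":-1},{"translation":[0,-0.02,-0.03],"delta_rot":[0,0,0],"hand":-1},{"translation":[0,-0.02,-0.03],"delta_rot":[0,0,0],"hand":-1}]'
python3 - <<'E'
from h import *
print(pose())
im=env.grab_frame("wrist")[:,:,::-1];cv2.imwrite("pics/w18.png",im)
E
```

```text
time: 18.5
tool_pos: [0.5632, -0.0887, 0.106]
ee_rot: [-0.473, 0.52, 0.479, 0.526]
ft_force: [-0.0, 13.1, 4.3]
opening: 0.0088
{'t': 18.5, 'p': array([ 0.5632, -0.0887,  0.106 ]), 'appr': array([ 0.002,  0.012, -1.   ]), 'jawyaw': np.float64(84.61), 'q': array([-0.244,  0.524,  1.695,  0.015,  0.923, -1.73 ]), 'open': 0.0088, 'f': array([-0. , 13.1,  4.3])}
```

View pics/w18.png

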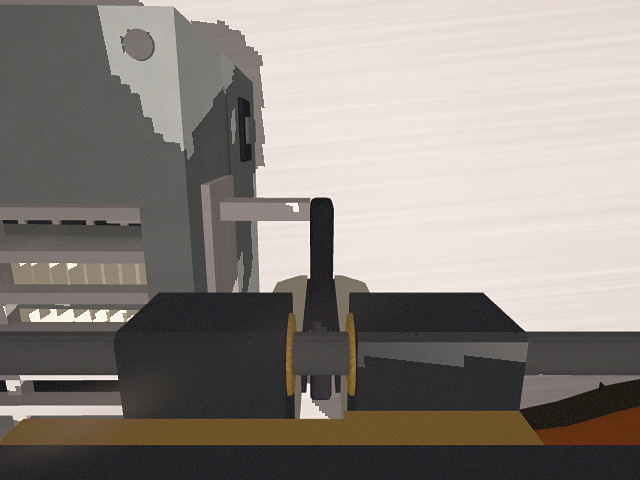

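```bash
python3 -m handwheel '[{"translation":[0,0.02,0.01],"delta_rot":[-0.6,0,0],"hand":-0.6},{"translation":[0,0.02,0.01],"delta_rot":[-0.6,0,0],"hand":-0.4},{"translation":[0,0.02,0.01],"delta_rot":[-0.6,0,0],"hand":-0.4},{"translation":[0,0.02,0.01],"delta_rot":[-0.6,0,0],"hand":-0.4}]'
python3 - <<'E'
from h import *
print(pose())
im=env.grab_frame("wrist")[:,:,::-1];cv2.imwrite("pics/w19.png",im)
E
python3 -m handwheel '[{"translation":[0,0,0.2],"delta_rot":[0,0,0],"hand":-0.4},{"translation":[0,0,0.6],"delta_rot":[0,0,0],"hand":-0.4},{"translation":[0,0,1.4],"delta_rot":[0,0,0],"hand":-0.4},{"translation":[0,0,2.2],"delta_rot":[0,0,0],"hand":-0.4},{"translation":[0,0,3.0],"delta_rot":[0,0,0],"hand":-0.4},{"translation":[0,0,3.4],"delta_rot":[0,0,0],"hand":-0.4}]'
python3 - <<'E'
from h import *
print(pose())
im=env.grab_frame("wrist")[:,:,::-1];cv2.imwrite("pics/w20.png",im)
im=env.grab_frame("side")[:,:,::-1];cv2.imwrite("pics/s20.png",cv2.resize(im[150:270,270:430],None,fx=5,fy=5,interpolation=cv2.INTER_CUBIC))
im=env.grab_frame("top")[:,:,::-1];cv2.imwrite("pics/t20.png",cv2.resize(im[160:270,360:510],None,fx=5,fy=5,interpolation=cv2.INTER_CUBIC))
E
```

```text
time: 18.95
tool_pos: [0.5633, -0.0881, 0.1066]
ee_rot: [-0.476, 0.522, 0.476, 0.524]
ft_force: [-0.4, -0.3, -0.2]
opening: 0.0278
{'t': 18.95, 'p': array([ 0.5633, -0.0881,  0.1066]), 'appr': array([ 0.002,  0.002, -1.   ]), 'jawyaw': np.float64(84.6), 'q': array([-0.238,  0.523,  1.696,  0.002,  0.921, -1.716]), 'open': 0.0278, 'f': array([-0.4, -0.3, -0.2])}
time: 19.6
tool_pos: [0.564, -0.0883, 0.2811]
ee_rot: [-0.477, 0.521, 0.474, 0.525]
ft_force: [0.4, 0.6, -0.8]
opening: 0.028
{'t': 19.6, 'p': array([ 0.564 , -0.0883,  0.2811]), 'appr': array([ 0.007,  0.   , -1.   ]), 'jawyaw': np.float64(84.59), 'q': array([-0.238,  0.33 ,  1.523,  0.002,  1.282, -1.715]), 'open': 0.028, 'f': array([ 0.4,  0.6, -0.8])}
```

View pics/w20.png

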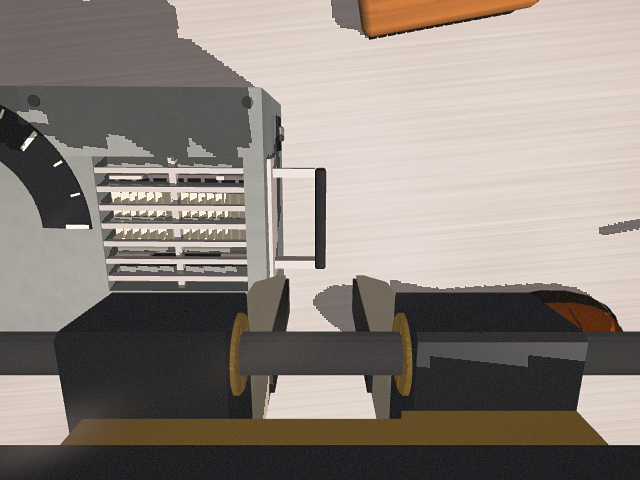

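View pics/s20.png

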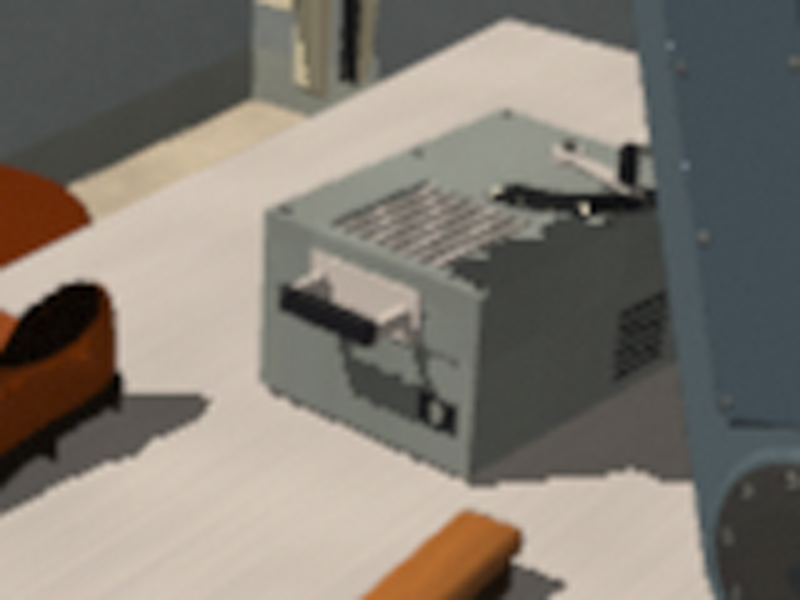

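View pics/t20.png

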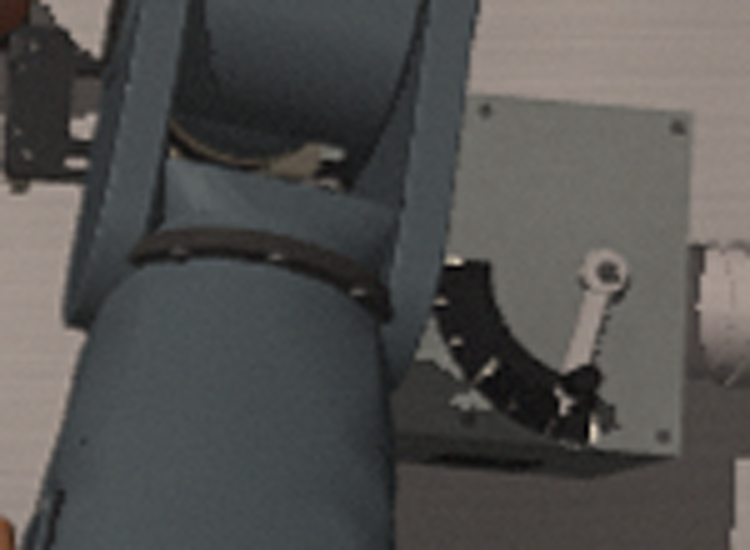

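```bash
python3 -m handwheel '[{"translation":[-0.25,-0.6,0],"delta_rot":[0,0,-2],"hand":-0.1},{"translation":[-0.5,-1.4,0],"delta_rot":[0,0,-4],"hand":-0.1},{"translation":[-0.8,-2.2,0],"delta_rot":[0,0,-6],"hand":-0.1},{"translation":[-1.1,-3.0,-0.2],"delta_rot":[0,0,-8],"hand":-0.1},{"translation":[-1.4,-3.8,-0.4],"delta_rot":[0,0,-10],"hand":-0.1},{"translation":[-1.7,-4.6,-0.6],"delta_rot":[0,0,-14],"hand":-0.1},{"translation":[-1.8,-4.95,-0.8],"delta_rot":[0,0,-14],"hand":-0.1},{"translation":[-1.8,-4.95,-0.8],"delta_rot":[0,0,-14],"hand":-0.1}]'
python3 -m handwheel '[{"translation":[0,0,0],"delta_rot":[0,0,0],"hand":-0.1},{"translation":[0,0,0],"delta_rot":[0,0,0],"hand":-0.1}]'
python3 - <<'E'
from h import *
print(pose())
C=cam("wrist")
im=env.grab_frame("wrist")[:,:,::-1];cv2.imwrite("pics/w21.png",im)
print(proj(C,[[.4741,-.3364,.188],[.5382,-.3591,.158]]))
E
```

```text
time: 20.55
tool_pos: [0.4721, -0.3367, 0.2353]
ee_rot: [-0.408, 0.577, 0.409, 0.578]
ft_force: [-0.1, 0.2, 0.8]
opening: 0.0419
time: 20.75
tool_pos: [0.4725, -0.3354, 0.235]
ee_rot: [-0.408, 0.576, 0.409, 0.578]
ft_force: [0.0, 0.8, -0.0]
opening: 0.0415
{'t': 20.75, 'p': array([ 0.4725, -0.3354,  0.235 ]), 'appr': array([ 0.001,  0.003, -1.   ]), 'jawyaw': np.float64(70.61), 'q': array([-0.699,  0.389,  1.554,  0.003,  1.2  , -1.933]), 'open': 0.0415, 'f': array([ 0. ,  0.8, -0. ])}
[[320.28943392 264.60428655]
 [319.97085142 348.34629266]]
```

View pics/w21.png

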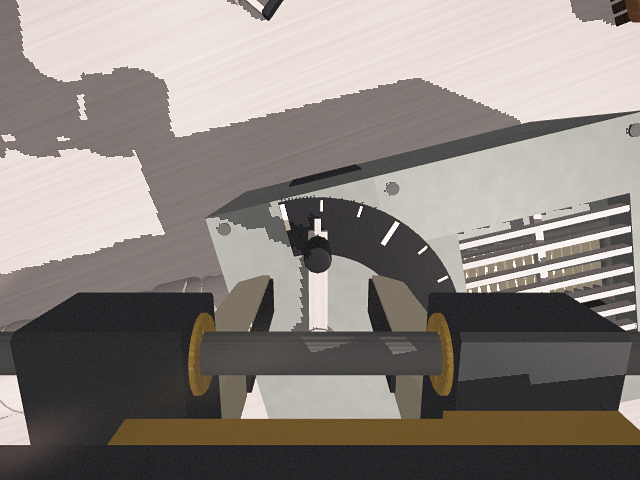

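```bash
python3 - <<'E'
from h import *
C=cam("wrist")
k=ray(C,[(317.5,259)],.188)[0];print(k)
pv=np.array([.5382,-.3591]);v=k[:2]-pv;print(np.linalg.norm(v))
a=np.array([-.9959,.0906]);b=np.array([.0906,.9959]);print("theta",np.arctan2(v@b,v@a))
# mid mark (45 deg) at scale
m=ray(C,[(390,233)],.151)[0];v=m[:2]-pv;print(m,np.arctan2(v@b,v@a),np.linalg.norm(v))
m=ray(C,[(283,215)],.151)[0];v=m[:2]-pv;print(m,np.arctan2(v@b,v@a),np.linalg.norm(v))
E
```

```text
[ 0.47081215 -0.33688395  0.188     ]
0.07095544475338114
theta 0.2277306161260717
[ 0.48017499 -0.29098039  0.151     ] 0.7745287480991262 0.08948286622676573
[ 0.44637932 -0.3516344   0.151     ] -0.00959536994874993 0.0921236774777098
```

```bash
python3 -m handwheel '[{"translation":[-0.03,-0.03,-0.4],"delta_rot":[0,0,0],"hand":-0.1},{"translation":[-0.03,-0.03,-0.9],"delta_rot":[0,0,0],"hand":-0.1},{"translation":[-0.03,-0.03,-1.3],"delta_rot":[0,0,0],"hand":-0.1},{"translation":[-0.03,-0.03,-1.36],"delta_rot":[0,0,0],"hand":-0.1},{"translation":[-0.03,-0.03,-1.36],"delta_rot":[0,0,0],"hand":-0.1}]'
python3 - <<'E'
from h import *
print(pose())
im=env.grab_frame("wrist")[:,:,::-1];cv2.imwrite("pics/w22.png",im)
a=np.array([-.9959,.0906]);b=np.array([.0906,.9959]);P=lambda t:.0685*(np.cos(t)*a+np.sin(t)*b)
for t in np.linspace(.228,.783,8): print(round(t,3),((P(t)-P(.228))/.05).round(3),round(np.degrees(.228-t),1))
E
```

```text
time: 21.3
tool_pos: [0.4715, -0.3364, 0.1677]
ee_rot: [-0.408, 0.576, 0.41, 0.578]
ft_force: [0.1, -0.6, 0.4]
opening: 0.0418
{'t': 21.3, 'p': array([ 0.4715, -0.3364,  0.1677]), 'appr': array([ 0.001,  0.003, -1.   ]), 'jawyaw': np.float64(70.68), 'q': array([-0.702,  0.459,  1.624,  0.003,  1.059, -1.937]), 'open': 0.0418, 'f': array([ 0.1, -0.6,  0.4])}
0.228 [0. 0.] 0.0
0.307 [0.038 0.102] -4.5
0.387 [0.084 0.2  ] -9.1
0.466 [0.138 0.294] -13.6
0.545 [0.199 0.384] -18.2
0.624 [0.267 0.469] -22.7
0.704 [0.341 0.548] -27.3
0.783 [0.421 0.621] -31.8
```

View pics/w22.png

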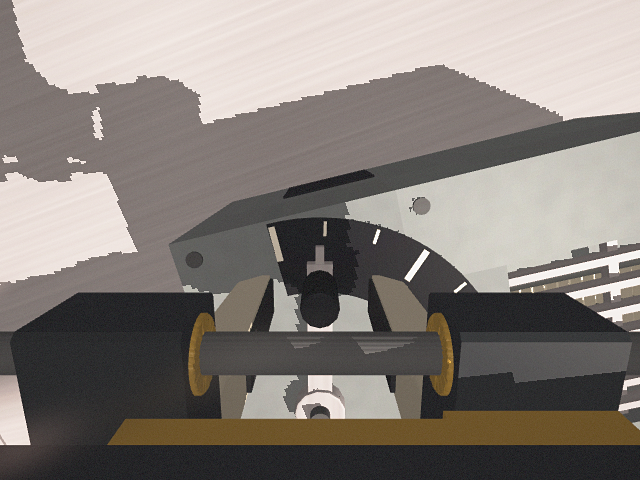

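```bash
python3 -m handwheel '[{"translation":[0,0,0],"delta_rot":[0,0,0],"hand":-0.6},{"translation":[0,0,0],"delta_rot":[0,0,0],"hand":-0.9},{"translation":[0,0,0],"delta_rot":[0,0,0],"hand":-0.9},{"translation":[0,0,0],"delta_rot":[0,0,0],"hand":-0.9},{"translation":[0,0,0],"delta_rot":[0,0,0],"hand":-0.9}]'
python3 -m handwheel '[{"translation":[0.04,0.1,0],"delta_rot":[0,0,-4.5],"hand":-0.9},{"translation":[0.085,0.2,0],"delta_rot":[0,0,-9],"hand":-0.9},{"translation":[0.14,0.295,0],"delta_rot":[0,0,-13.6],"hand":-0.9},{"translation":[0.2,0.385,0],"delta_rot":[0,0,-18],"hand":-0.9},{"translation":[0.27,0.47,0],"delta_rot":[0,0,-22.7],"hand":-0.9},{"translation":[0.34,0.55,0],"delta_rot":[0,0,-27],"hand":-0.9},{"translation":[0.42,0.62,0],"delta_rot":[0,0,-31.8],"hand":-0.9},{"translation":[0.42,0.62,0],"delta_rot":[0,0,-31.8],"hand":-0.9}]'
python3 - <<'E'
from h import *
print(pose())
im=env.grab_frame("wrist")[:,:,::-1];cv2.imwrite("pics/w23.png",im)
E
```

```text
time: 21.85
tool_pos: [0.4718, -0.3369, 0.1687]
ee_rot: [-0.409, 0.576, 0.409, 0.578]
ft_force: [0.7, 0.0, 3.6]
opening: 0.0154
time: 22.65
tool_pos: [0.4936, -0.3065, 0.1688]
ee_rot: [-0.235, 0.666, 0.233, 0.669]
ft_force: [2.7, -5.0, -2.1]
opening: 0.0154
{'t': 22.65, 'p': array([ 0.4936, -0.3065,  0.1688]), 'appr': array([ 0.005, -0.002, -1.   ]), 'jawyaw': np.float64(38.71), 'q': array([-0.636,  0.458,  1.623,  0.002,  1.056, -1.313]), 'open': 0.0154, 'f': array([ 2.7, -5. , -2.1])}
```

View pics/w23.png

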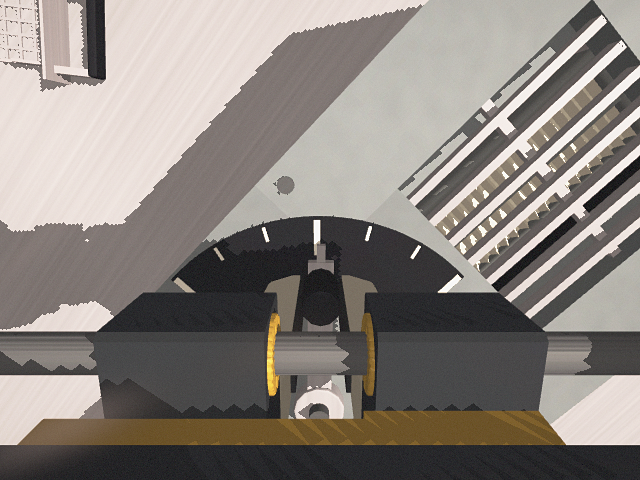

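Lever points at the middle long mark (317,232); its tip is at (320,245). Open, lift and look again.

```bash
python3 -m handwheel '[{"translation":[0,0,0],"delta_rot":[0,0,0],"hand":-0.5},{"translation":[0,0,0],"delta_rot":[0,0,0],"hand":-0.1},{"translation":[0,0,0],"delta_rot":[0,0,0],"hand":-0.1},{"translation":[0,0,0],"delta_rot":[0,0,0],"hand":-0.1}]'
python3 -m handwheel '[{"translation":[0,0,0.3],"delta_rot":[0,0,0],"hand":-0.1},{"translation":[0,0,0.8],"delta_rot":[0,0,0],"hand":-0.1},{"translation":[0,0,1.5],"delta_rot":[0,0,0],"hand":-0.1},{"translation":[-0.1,0.1,2.2],"delta_rot":[0,0,0],"hand":-0.1},{"translation":[-0.2,0.2,2.6],"delta_rot":[0,0,0],"hand":-0.1},{"translation":[-0.2,0.2,2.6],"delta_rot":[0,0,0],"hand":-0.1},{"translation":[-0.2,0.2,2.6],"delta_rot":[0,0,0],"hand":-0.1}]'
python3 - <<'E'
from h import *
print(pose())
for n in("wrist","top","side"):
    im=env.grab_frame(n)[:,:,::-1];cv2.imwrite(f"pics/{n}24.png",im)
E
```

```text
time: 23.1
tool_pos: [0.4934, -0.3065, 0.1688]
ee_rot: [-0.236, 0.666, 0.234, 0.668]
ft_force: [-0.8, -0.5, -0.6]
opening: 0.0402
time: 23.8
tool_pos: [0.4833, -0.2964, 0.2982]
ee_rot: [-0.236, 0.666, 0.234, 0.668]
ft_force: [-0.5, 0.1, -0.9]
opening: 0.0417
{'t': 23.8, 'p': array([ 0.4833, -0.2964,  0.2982]), 'appr': array([ 0.004, -0.001, -1.   ]), 'jawyaw': np.float64(38.83), 'q': array([-0.633,  0.312,  1.507,  0.002,  1.319, -1.311]), 'open': 0.0417, 'f': array([-0.5,  0.1, -0.9])}
```

View pics/wrist24.png

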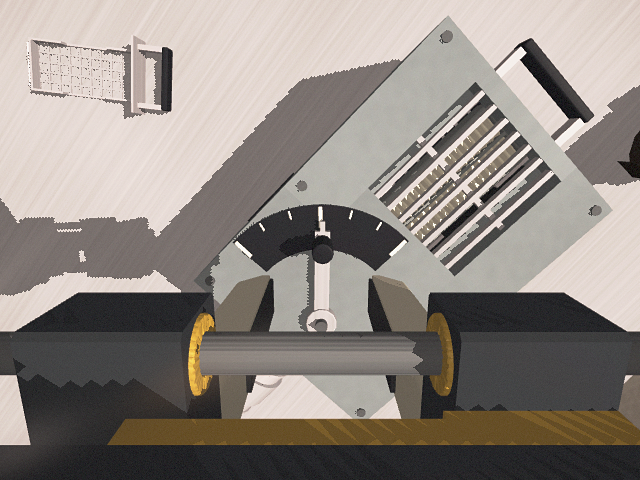

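View pics/top24.png

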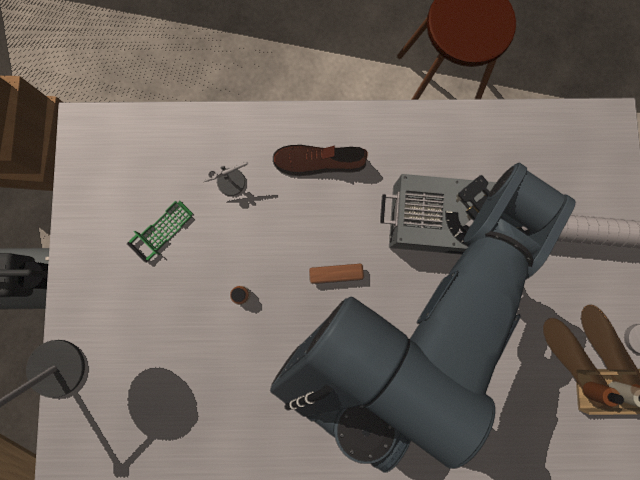

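View pics/side24.png

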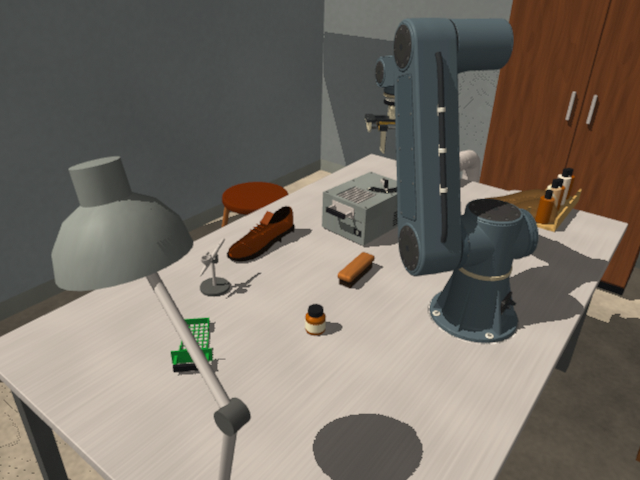

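```bash
python3 - <<'E'
from h import *
im=cv2.imread("pics/wrist24.png");cv2.imwrite("pics/w24c.png",cv2.resize(im[0:230,360:640],None,fx=2.6,fy=2.6,interpolation=cv2.INTER_CUBIC))
C=cam("wrist")
e=ray(C,[(449,16),(611,210)],.15);h=ray(C,[(530,39),(594,117)],.125)
u=e[1]-e[0];L=np.linalg.norm(u);u/=L;n=np.array([u[1],-u[0],0])
print("width",L,"out",(h-e[0])@n,"bar len",np.linalg.norm(h[1]-h[0]),"lateral",(h-e[0])@u-.1)
E
```

```text
width 0.19697315365553245 out [-0.04399592 -0.04488596] bar len 0.08286012112105409 lateral [-0.04291858  0.03993676]
```

View pics/w24c.png

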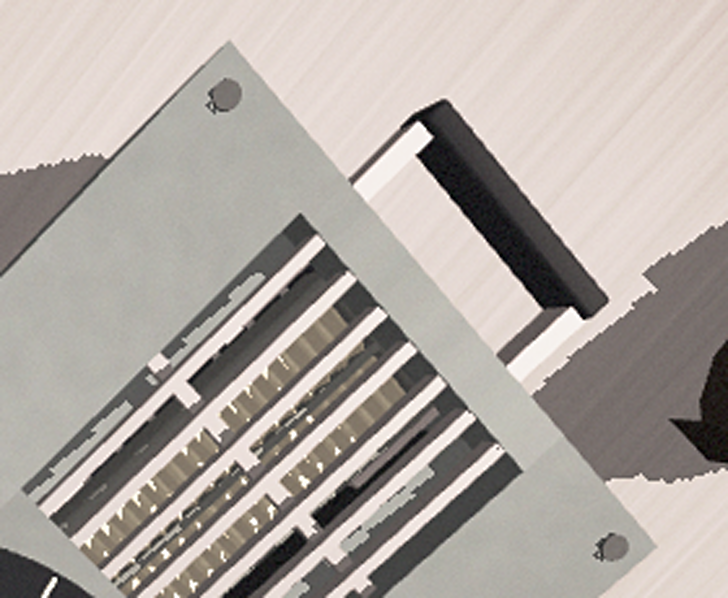

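```bash
python3 - <<'E'
from h import *
print(pose()); print(env.job_done())
E
```

```text
{'t': 23.95, 'p': array([ 0.4832, -0.2964,  0.2972]), 'appr': array([ 0.003, -0.   , -1.   ]), 'jawyaw': np.float64(38.82), 'q': array([-6.330e-01,  3.130e-01,  1.507e+00,  1.000e-03,  1.319e+00,
       -1.311e+00]), 'open': 0.0421, 'f': array([ 0.2,  0.4, -0.3])}
the job is handed in; nothing more can be done
None
```

The extractor is back in service and I handed the job in at about 24 s; no verdict was reported. I laid the filter in the large silver tray and let go. I then carried the tray by its handle and slid it into the slot until contact stopped it with a 34 N push. Last, I swung the damper lever to the middle long mark and let go.

**Final camera checks:**
- **Tray:** the plate sits against the housing face. The handle's outer edge measured 44–45 mm from the face, where 46 mm is home, and about 1.5 mm off centre.
- **Filter:** its pleats show through the grille. I could not measure its height in the tray once it was inside.
- **Damper:** the lever points at the 45° mark.
- **Bystanders:** they look where they were at the start. The gripper was clear and read no contact force.

**Disagreement between cameras:** the top and wrist cameras differed by about 3 mm. I used the wrist view, and the tray went in without touching the sides.

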